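# Close up the heating wiring box

## Task

Close up the heating wiring box under the boiler: swing its sloping cover fully shut, then with the flat screwdriver push into the cover's slotted quarter-turn screw and drive it clockwise to its stop. Then hang the screwdriver back in a free hole of the toolbox tray's ledge, and leave the other tools and parts on the shelf where they are.

Things in the scene. Friction and masses are not known exactly. Their poses are not given: they have to be found in the camera images.
- wiring_box: Grey plastic wiring box fixed to the shelf, 190 mm deep (its x), 200 wide (y). Origin: centre of its underside; x points from its low front (50 mm high, nearest the robot) to its high back (159 mm), z up. Its cover slopes at 35 degrees when shut, rising along x from the front edge to the hinge; the back 35 mm of the top is flat and fixed.
- cover (a joint): Hinge angle of the cover, rad: 0 is fully shut on the box (a stop), it grows as the free front edge lifts; it starts ajar at 0.45 to 0.85. The hinge is stiff (0.5 N m) and the cover stays where it is left. Once the screw is past half way its tongue holds the shut cover to within 0.03 rad; driven too early, it keeps the cover from shutting.
- cover_hinge (a point): On the cover's outer face, 6 mm out from the middle of the hinge line (which is 60 mm ahead of the box's origin along x, 159 mm above the shelf). Axes turn with the cover: x along the cover from free edge to hinge, y along the hinge (the box's y), z out of the outer face. Opening turns the cover about +y.
- cover_edge (a point): Middle of the cover's free front edge, on the outer face; axes as cover_hinge. The cover is 190 mm from hinge to free edge, 200 mm wide (100 mm either side of this point along y) and 6 mm thick.
- screw (a joint): Turn of the captive quarter-turn screw, rad: 0 released (slot across the slope), 1.571 driven home (slot up and down the slope; a firm stop). It grows clockwise seen from outside, starts at 0.1 to 0.45 and stays where it is left. Friction 0.1 N m. Turning home draws its head evenly 3.5 mm into the cover, so the bit must follow. Bit and slot have 0.1 rad of play; a hand's grip gives too.
- screw_slot (a point): Middle of the slot's mouth, on top of the screw's 16 mm head: on the cover's centre line, 32 mm from the free edge, 6 mm above the outer face at 0. x along the slot, z out of the head. Slot 3.6 mm wide (6.2 at its chamfered mouth), 4.5 deep, across the whole head; a fixed collar, 17 mm inside, 29 outside, level with the released head, closes its ends.
- screwdriver: Flat screwdriver, 184 mm long, 120 g, stout six-sided ivory handle; hangs upright by its shoulder in one of the holes. Origin at the bit's end, z up the shaft to the handle. Bit 12 mm wide along x, 2.4 thick along y; shaft 8 mm round; shoulder 27 mm across, 80 mm above the origin; handle a hexagon, 28 mm across flats (facing +y, -y and every 60 degrees), from 88 to 168 mm.
- driver_shoulder (a point): Point on the screwdriver's axis at the underside of the handle's shoulder, 80 mm above the end of the bit; axes as the screwdriver.
- toolbox: Black plastic toolbox, 203 mm high (234 with its handle), fixed, its tray half out toward -y. Origin on the shelf below the ledge's middle hole, z up; the case begins 105 mm from it along +y and is 430 mm long (x). A level ledge, 386 mm long, 64 wide, its top 105 mm above the shelf, runs along the tray's outer edge.
- ledge_hole0 (a point): Centre of the mouth of the first of three holes through the ledge (60 mm apart along the toolbox's x), at the ledge's top. Holes are 17 mm wide with a 2 mm chamfer and clear below for a hanging shaft. Two are taken at the start by the two drivers, one is free.
- ledge_hole1 (a point): Mouth of the middle hole, as ledge_hole0.
- ledge_hole2 (a point): Mouth of the third hole, as ledge_hole0.
- nut_driver: Slim nut driver with a shorter, round, 21 mm ivory handle, 150 mm long, hanging in another hole of the ledge; origin at its lower end. Leave it there.
- pipe_wrench: Chrome pipe wrench lying flat, about 300 by 60 mm, 22 mm high; origin under its middle, jaws toward its x. Leave alone.
- pliers_long: Blue-handled long-nose pliers lying flat, 175 mm long, 14 mm high; origin under the rivet, nose toward its x. Leave alone.
- pliers_short: Blue-handled pliers lying flat, 150 mm long, 14 mm high; origin under the rivet, nose toward its x. Leave alone.
- tape_measure: Grey tape measure, 70 by 36 by 66 mm; origin under its middle. Leave alone.
- sealing_tape: Grey reel of sealing tape lying flat, 52 mm across, 14 mm high, beside the wiring box; origin under its middle. Leave alone.
- brass_elbow: Brass pipe elbow, about 50 by 34 mm, 40 mm high; origin under its upright leg. Leave alone.

How it is judged:
On the way, in this order (a step that is already met when the one before it is completed fails the run):
1. the cover is swung fully shut while the screw is still released (value of joint cover below 0.03 rad and value of joint screw below 0.7 rad), for 0.2 s.
2. the screw is driven to its stop with the screwdriver's bit pressed into it and the cover shut (value of joint screw above 1.45 rad and value of joint cover below 0.03 rad and contact force between screwdriver and screw above 1.5 N), for 0.1 s.
At the end, for the whole second after the job is handed in: The cover is shut (within 0.03 rad), the screw is turned home (past 1.45 of 1.571 rad), and the screwdriver hangs upright and at rest in one of the ledge's holes, its shoulder within 8 mm of the hole's mouth (value of joint cover below 0.03 rad and value of joint screw above 1.45 rad and (distance between driver_shoulder and ledge_hole0 below 0.008 m or distance between driver_shoulder and ledge_hole1 below 0.008 m or distance between driver_shoulder and ledge_hole2 below 0.008 m) and angle between screwdriver's own z axis and vertical below 0.12 rad and linear speed of screwdriver below 0.02 m/s); the robot touches nothing.
It fails at once if another tool or part on the shelf is pushed more than 40 mm from where it lay (distance of any of pipe_wrench, pliers_long, pliers_short, tape_measure, sealing_tape, brass_elbow from where it was at the start of the episode above 0.04 m).
It fails at once if the nut driver is pulled out of its hole (distance of nut_driver from where it was at the start of the episode above 0.04 m).
It also fails if it takes over 66 s, if anything falls off the work surface, if the arm or the gripper's body presses on something with over 40 N, if the wrist force passes 120 N, or if a joint passes its speed limit or range.

## Robot

A 7-joint arm with a two-finger parallel gripper is mounted at the origin on the work surface. World frame = base frame: x ahead of the robot, y to its left, z up, the work surface at z = 0. Lengths are in m, angles in rad, forces in N, time in s.
With the tool pointing down it reaches from about 0.375 to 0.925 m from the base axis. Payload 3.1 kg.
Tool frame: the origin (TCP) lies at the very end of the fingers, on their centre line; the grasp point (between the pads) lies 19 mm behind it; z points along the fingers, y is the line along which they close (so a half turn about z gives the same grasp; the last joint's range is limited). The gripper opens to 85 mm and grips with 20 to 120 N. Pads are 22 mm wide; open, the fingers measure 114 mm over their backs; the gripper's body (76 mm by 85 mm) begins 54 mm behind the grasp point. The pads swing forward as they close: fully open they stand 13 mm farther back than shut.
Start: joints at [-1.295, 0.383, 0.044, 1.598, -0.018, 1.161, -0.05], TCP at [0.237, 0.605, 0.231] pointing down, gripper open.
Joint ranges: [-2.61, 2.61], [-0.41, 2.15], [-1.48, 1.57], [0, 2.5], [-1.57, 4.71], [0.05, 1.97], [-2.85, 2.85]. Speed limits (rad/s): [2.79, 2.79, 3.14, 3.14, 3.14, 3.14, 3.14].

## Interface

Orientations are given as a rotation vector (axis times angle).
In Python, from cell import env, imaging, boxes_of, place_of gives the robot as it stands.
- The arm moves only by the tool carry_out, never from a script. Its argument "commands" is a list of rows, each a list of 3 entries, a list of its own where there are three numbers: the shift along the tool's x, y, z in units of 30 cm (1.0 is 30 cm), then the turn, a rotation vector about the tool's x, y, z in units of 180 degrees (1.0 is 180 degrees), then the closure, from -1 (fully open) to 1 (shut). In form: [[[tx, ty, tz], [rx, ry, rz], jaw], ...]. A call has 1 to 8 rows; each row is the pose to reach, as a shift and turn from the pose commanded when the call began, along the tool's axes at that moment, turning the shorter way round; what a row does not reach only later rows make up. A row lasts 1/10 s, in which the tool goes at most 50 mm and 8.59 degrees, less where a joint would pass 70% of its speed; a pose out of reach is approached as far as the arm can. A call with a number of a shift or a turn outside -1 to 1 is refused whole. A call with a gripper value outside its range is refused whole. The fingers move at their own pace and stop on an object; "newtons" is the grip in N (left out, the last holds). Time passes only in rows, so rows that repeat a pose let the fingers close. It gives the time, the measured TCP pose, the force, the opening and the grip force at its end, in the units of the state.
- env.observe(): the state, without advancing time (a new reading comes with each control period).
- imaging.snapshot(name): name is "scene" or "top" or "wrist"; returns a dict with "color" (384x512x3 uint8, red, green, blue), "intrinsics" (3x3 intrinsics, pixels), "k1" (the pictures are not rectified: a ray, as slopes to the right and down, at radius r is drawn at 1 + k1 r^2 times it, then the intrinsics apply), "R" (3x3) and "t" (3): a world point X has camera coordinates R X + t; the wrist camera has in their place "hand_eye" (4x4, takes a point from camera to tool coordinates, whose origin is the TCP and whose axes are the flange's). Camera axes: x right, y down, z forward; pixel columns grow to the right and rows downward; lengths in m; the calibration is good to about 2 mm. A picture is of the moment at which its call begins: read the wrist's pose just before it. There is no depth.
- env.sign_off(): hands the job in; it is judged then, once.
Trained networks look in the newest picture that a camera, given by its name, has taken for a name from the list of things; names that differ only in an ending like _2 or _b are one class to them, and where a whole thing is asked for, a point or a joint stands for the part that bears it (a point fixed in the world has none). Each returns a list of dicts, best first, with "score" (0 to 1); they miss things now and then, are a little off and sometimes report something else, mostly with a low value. They report only what shows in the picture. A call takes as long as a camera call.
- boxes_of(camera, label): "point" ([column, row] as shares, 0 to 1, of the picture: columns of its width, rows of its height, amid what is visible of it).
- place_of(camera, label): "point" ([column, row] as shares, 0 to 1, of the picture: columns of its width, rows of its height: a listed point, or the origin of a listed thing).
The state is a dict: "t": time; "qpos": joint angles; "dq": joint speeds; "joint_efforts": joint torques, N m; "tcp_pos": TCP position; "orientation": TCP orientation; "force": force on the tool from outside, world axes, zero at the start; "wrist_torque": the same for the moment, N m; "finger_gap": finger opening in m; "gripper_force": force on a finger pad.
Only numpy, scipy, OpenCV 4.12 (cv2) and the standard library are available. Lean on these libraries where they do the work, as an engineer would, in place of code of your own. Each camera call takes 0.05 s, during which the arm holds its last target. There are 200 camera calls.

## Working session

There is one attempt and no reset: what is moved stays moved. The work goes in short steps, Python scripts to look and compute and a tool call to move; the robot and the scene stay as the last step left them, time stands still between calls to the robot, and variables do not carry over. Pictures are saved under pics/ and viewed, at most 10 in all, crops included, and the job is handed in when it is done.

Besides the shell and the picture viewer there is one more tool, called after "Emit:" as a command line: name --argument value ..., lists and objects as JSON in quotes. carry_out: Moves the arm, as the interface text tells. Shifts and turns lie within -1 to 1; 1 stands for 30 cm of shift or 180 degrees of turn. Its arguments: {"type":"object","properties":{"commands":{"type":"array","items":{"type":"array"}},"newtons":{"type":"number"}},"required":["commands"]}

```bash
mkdir -p pics; ls; cat > h.py <<'E'
import numpy as np,cv2
from cell import env,imaging,boxes_of,place_of
from scipy.spatial.transform import Rotation as Rn
W,H=512,384
def snap(n):
    s=env.observe();d=imaging.snapshot(n)
    if 'hand_eye' in d:
        T=np.eye(4);T[:3,:3]=Rn.from_rotvec(s['orientation']).as_matrix();T[:3,3]=s['tcp_pos']
        M=np.linalg.inv(T@np.array(d['hand_eye']));d['R']=M[:3,:3];d['t']=M[:3,3]
    d['R']=np.array(d['R']);d['t']=np.array(d['t']);d['K']=np.array(d['intrinsics']);return d
def ray(d,px):
    K=d['K'];D=np.array([d['k1'],0,0,0,0.])
    u=cv2.undistortPoints(np.array([[px]],float),K,D)[0,0]
    v=d['R'].T@np.array([u[0],u[1],1]);return -d['R'].T@d['t'],v/np.linalg.norm(v)
def proj(d,X):
    return cv2.projectPoints(np.atleast_2d(np.array(X,float)),cv2.Rodrigues(d['R'])[0],d['t'],d['K'],np.array([d['k1'],0,0,0,0.]))[0][:,0]
def onz(d,px,z):
    o,v=ray(d,px);return o+v*(z-o[2])/v[2]
def tri(rs):
    A=sum(np.eye(3)-np.outer(v,v) for o,v in rs);b=sum((np.eye(3)-np.outer(v,v))@o for o,v in rs)
    X=np.linalg.solve(A,b);return X,[round(float(np.linalg.norm((np.eye(3)-np.outer(v,v))@(X-o)))*1000,1) for o,v in rs]
def save(d,f,crop=None,sc=1):
    im=d['color'][:,:,::-1]
    if crop: im=im[crop[1]:crop[3],crop[0]:crop[2]]
    cv2.imwrite('pics/'+f,cv2.resize(im,None,fx=sc,fy=sc,interpolation=cv2.INTER_CUBIC))
def pt(c,l,f=place_of):
    return [(np.round(np.array(r['point'])*[W,H],1),round(r['score'],2)) for r in f(c,l)]
E
cat > a.py <<'E'
from h import *
np.set_printoptions(precision=4,suppress=True)
ds={c:snap(c) for c in('scene','top','wrist')}
s=env.observe();print(s['t'],s['tcp_pos'],s['orientation'],s['finger_gap'])
for c in ds:save(ds[c],c+'0.png',sc=1.5)
for c in ds: print(c,'cam',-ds[c]['R'].T@ds[c]['t'])
for l in 'wiring_box cover_hinge cover_edge screw_slot screwdriver driver_shoulder toolbox ledge_hole0 ledge_hole1 ledge_hole2 nut_driver sealing_tape pipe_wrench'.split():
    r={c:pt(c,l)[:2] for c in ds}
    print(l,r)
    g=[ray(ds[c],r[c][0][0]) for c in ds if r[c] and r[c][0][1]>.4]
    if len(g)>1: print('   ',*tri(g))
E
python3 a.py
```

```text
pics
0.15 [0.2371 0.6044 0.2302] [-0.5836 -3.0866  0.0033] 0.08546951913323378
scene cam [1.2879 0.0999 0.7042]
top cam [ 0.2071 -0.0445  1.5839]
wrist cam [0.1641 0.6331 0.3722]
wiring_box {'scene': [(array([257. , 235.2]), 0.58)], 'top': [], 'wrist': []}
cover_hinge {'scene': [(array([413.3, 196.2]), 0.15)], 'top': [(array([243.5, 155.7]), 0.82)], 'wrist': []}
cover_edge {'scene': [(array([278. , 158.1]), 0.95), (array([159.8, 206. ]), 0.71)], 'top': [(array([237. , 209.9]), 0.62)], 'wrist': []}
    [ 0.4578 -0.0114  0.1738] [2.5, 2.5]
screw_slot {'scene': [(array([272.2, 160. ]), 0.43)], 'top': [(array([234.7, 200.3]), 0.43)], 'wrist': []}
    [ 0.4878 -0.0144  0.1855] [5.5, 5.5]
screwdriver {'scene': [], 'top': [(array([132.7, 227.6]), 0.6)], 'wrist': []}
driver_shoulder {'scene': [(array([415.3, 197.3]), 0.85)], 'top': [(array([127.4, 221.6]), 0.7)], 'wrist': []}
    [0.4578 0.3576 0.1055] [5.4, 5.4]
toolbox {'scene': [(array([407.2, 241.3]), 0.87)], 'top': [(array([132.9, 209.9]), 0.85), (array([243.7, 157.2]), 0.38)], 'wrist': []}
    [ 0.516   0.362  -0.0007] [2.0, 2.0]
ledge
[... 314 characters left out ...]
2. ]), 0.74), (array([125.9, 186.5]), 0.68)], 'wrist': []}
    [0.4563 0.3564 0.1065] [6.1, 6.1]
ledge_hole2 {'scene': [(array([415.2, 196.6]), 0.92), (array([416.7, 211.2]), 0.76)], 'top': [(array([127.9, 222. ]), 0.74), (array([125.9, 186.5]), 0.68)], 'wrist': []}
    [0.4563 0.3564 0.1065] [6.1, 6.1]
nut_driver {'scene': [(array([256.2, 231.8]), 0.28)], 'top': [(array([238.5, 204.7]), 0.67), (array([132.2, 194.5]), 0.51)], 'wrist': []}
sealing_tape {'scene': [(array([319.5, 245.9]), 0.74)], 'top': [(array([126.1, 221.3]), 0.27)], 'wrist': []}
pipe_wrench {'scene': [(array([141.6, 176.3]), 0.92)], 'top': [(array([365.8, 222. ]), 0.66)], 'wrist': []}
    [ 0.4115 -0.4595  0.0079] [0.7, 0.7]
```

View pics/scene0.png

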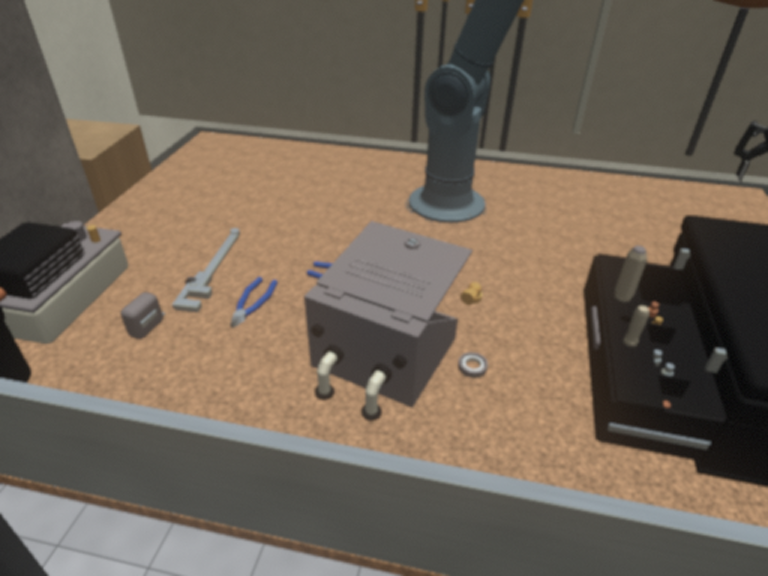

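View pics/top0.png

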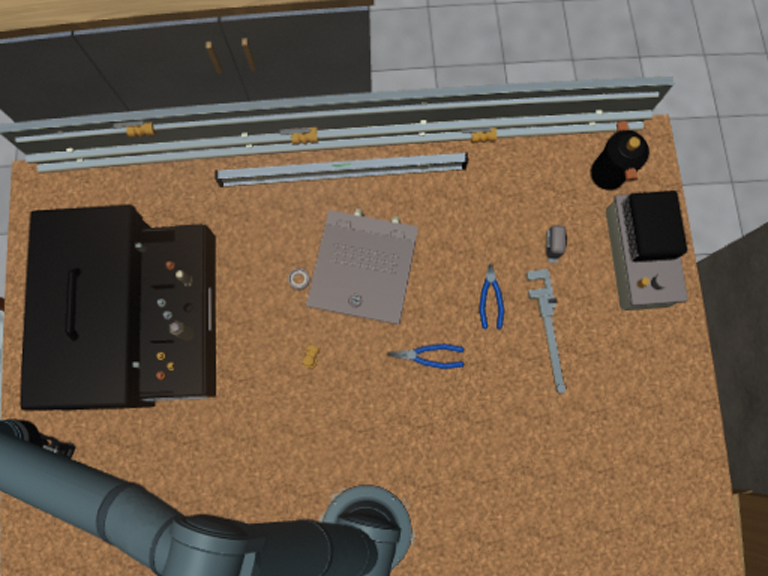

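The scene view shows the screwdriver, with the larger handle, at about (420,183) px and the nut driver at (425,217). The cover is ajar with its screw at (275,162). The top view shows the screwdriver at (118,218) and the box centred near (240,178). Next I'll work out coarse poses and a place to look from.

```bash
cat >> h.py <<'E'
def Rc():
    s=env.observe();return Rn.from_rotvec(s['orientation']),np.array(s['tcp_pos']),s
def cmd(p,R=None,base=None):
    r0,p0,s=Rc()
    if base is not None:p0,r0=np.array(base[0]),base[1]
    sh=r0.inv().apply(np.array(p)-p0)/.3
    rv=(r0.inv()*R).as_rotvec()/np.pi if R is not None else np.zeros(3)
    n=max(np.linalg.norm(sh)*.3/.05,np.linalg.norm(rv)*180/8.59)
    print('CMD',sh.round(4).tolist(),rv.round(4).tolist(),'rows>=%.1f'%n)
def mat(z,y):
    z=np.array(z,float)/np.linalg.norm(z);y=np.array(y,float);y-=z*(y@z);y/=np.linalg.norm(y)
    return Rn.from_matrix(np.c_[np.cross(y,z),y,z])
E
cat > b.py <<'E'
from h import *
np.set_printoptions(precision=4,suppress=True)
d={c:snap(c) for c in('scene','top','wrist')}
print(tri([ray(d['scene'],(416.7,211.2)),ray(d['top'],(125.9,186.5))]))
r0,p0,s=Rc();print(r0.as_matrix(),d['wrist']['hand_eye'],d['wrist']['K'])
# coarse box yaw: top picture back edge & front edge
T=d['top']
for px,z in(((330,211),.159),((417,227),.159),((307,305),.16),((399,322),.16)):print(onz(T,np.array(px)/1.5,z))
for px in ((143,395),(213,395),(213,228),(143,228)):print('tray',onz(T,np.array(px)/1.5,.105))
R=r0
cmd([.46,.26,.40],mat([0,0,-1],[0,1,0]));cmd([.46,.26,.40],mat([0,0,-1],[0,-1,0]))
E
python3 b.py
```

```text
(array([0.5664, 0.3434, 0.1455]), [1.0, 1.0])
[[-0.931   0.3651 -0.    ]
 [ 0.3651  0.931  -0.    ]
 [ 0.     -0.     -1.    ]] [[ 0.0002 -0.9509 -0.3095  0.0784]
 [ 1.      0.0001  0.0003 -0.0002]
 [-0.0003 -0.3095  0.9509 -0.1422]
 [ 0.      0.      0.      1.    ]] [[334.7403   0.     255.7108]
 [  0.     334.7403 195.9284]
 [  0.       0.       1.    ]]
[0.6954 0.0272 0.159 ]
[ 0.6448 -0.16    0.159 ]
[0.4892 0.0879 0.16  ]
[ 0.4386 -0.1042  0.16  ]
tray [0.3265 0.4615 0.105 ]
tray [0.3168 0.307  0.105 ]
tray [0.6938 0.2984 0.105 ]
tray [0.7066 0.461  0.105 ]
CMD [-1.111, -0.8, -0.5625] [-0.0, -0.0, -0.119] rows>=8.9
CMD [-1.111, -0.8, -0.5625] [-0.0, 0.0, 0.881] rows>=18.5
```

Emit:
carry_out --commands '[[[0, 0, -0.3], [0, 0, -0.03], -1], [[-0.15, -0.15, -0.55], [0, 0, -0.06], -1], [[-0.3, -0.3, -0.57], [0, 0, -0.1], -1], [[-0.45, -0.42, -0.57], [0, 0, -0.119], -1], [[-0.6, -0.55, -0.57], [0, 0, -0.119], -1], [[-0.8, -0.7, -0.57], [0, 0, -0.119], -1], [[-1, -0.85, -0.57], [0, 0, -0.119], -1], [[-1, -0.98, -0.57], [0, 0, -0.119], -1]]'

```text
t: 3.05
tcp_pos: [0.3737, 0.3256, 0.3965]
orientation: [0.002, 3.14, 0.002]
force: [0.9, 0.5, 0.2]
finger_gap: 0.0854
gripper_force: 0.0
```

```bash
cat > c.py <<'E'
from h import *
np.set_printoptions(precision=4,suppress=True)
d=snap('wrist');import pickle;pickle.dump(d,open('w1.pkl','wb'))
r,p,s=Rc();print(s['t'],p,s['orientation']);save(d,'w1.png',sc=1.5)
for l,z in(('driver_shoulder',.105),('ledge_hole0',.105),('nut_driver',0),('screw_slot',.2),('cover_edge',.19)):
    for q,sc in pt('wrist',l)[:4]: print(l,q,sc,onz(d,q,z))
E
python3 c.py
```

```text
3.1 [0.3787 0.3154 0.3975] [ 0.0243  3.1381 -0.0064]
driver_shoulder [282.9 209.3] 0.78 [0.4562 0.3631 0.105 ]
driver_shoulder [279.6 247.4] 0.65 [0.5147 0.3598 0.105 ]
ledge_hole0 [275.6 282.1] 0.93 [0.5727 0.3552 0.105 ]
ledge_hole0 [281.1 246.4] 0.89 [0.5131 0.3619 0.105 ]
ledge_hole0 [281.1 206. ] 0.62 [0.4514 0.3605 0.105 ]
```

View pics/w1.png

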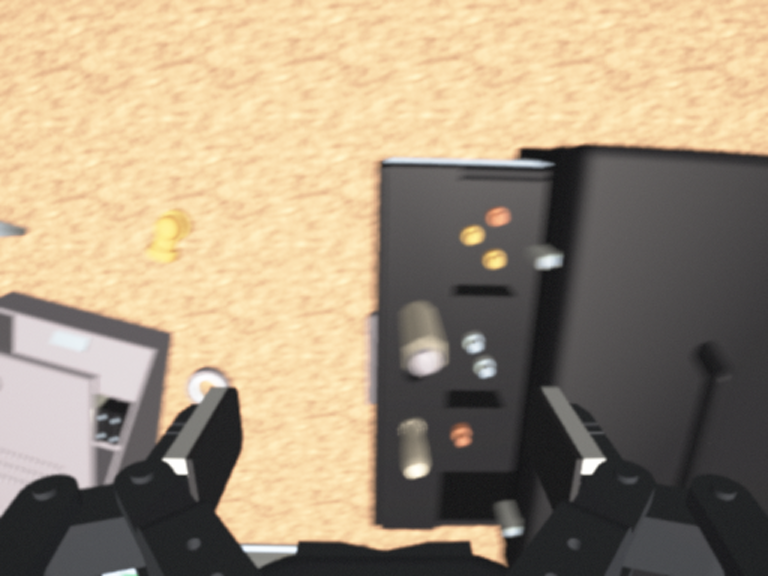

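The wrist view shows the screwdriver handle's top at (425,362) and its base at (418,305), in 1.5x pixels. The nut driver is at (415,450), and the middle hole is free between them. Next I'll shut the cover by pressing with closed fingers near the free edge, to the right of the screw.

```bash
cat >> h.py <<'E'
yaw=-.262;HG=np.array([.636,-.057,.159]);S,C=np.sin(np.radians(35)),np.cos(np.radians(35))
BX=np.array([np.cos(yaw),np.sin(yaw),0]);BY=np.array([-np.sin(yaw),np.cos(yaw),0]);Z=np.array([0,0,1.])
XC=C*BX+S*Z;NC=-S*BX+C*Z
def cov(r,l,h,phi=-np.radians(35)): # point on cover: r from hinge, lateral l, h above outer face; phi elevation of edge
    xc=np.cos(phi)*BX-np.sin(phi)*Z;n=np.sin(phi)*BX+np.cos(phi)*Z
    return HG+(6e-3+h)*n-r*xc+l*BY
RT=mat(-NC,BY)
E
python3 - <<'E'
from h import *
np.set_printoptions(precision=4,suppress=True)
p1=cov(.170,-.05,.05,.05);print(p1,Rc()[2]['qpos']);cmd(p1,RT)
for phi in(.05,-.15,-.35,-.5,-.61):
    p=cov(.17,-.05,0,phi);print(phi,p,'rel p1 in tool/.3',(RT.inv().apply(p-p1)/.3))
E
```

```text
[ 0.4618 -0.062   0.2234] [-0.9803 -0.0226  0.1698  1.7361  0.003   1.4275  0.7621]
CMD [-0.2993, -1.3044, 0.5737] [0.0259, -0.1935, 0.0814] rows>=8.7
0.05 [ 0.4593 -0.0614  0.1735] rel p1 in tool/.3 [ 0.1023 -0.      0.1316]
-0.15 [ 0.4598 -0.0615  0.1395] rel p1 in tool/.3 [0.1659 0.     0.2253]
-0.35 [ 0.4668 -0.0634  0.1063] rel p1 in tool/.3 [0.2096 0.     0.3297]
-0.5 [ 0.4762 -0.0659  0.0828] rel p1 in tool/.3 [0.2282 0.     0.4126]
-0.61 [ 0.4851 -0.0683  0.0665] rel p1 in tool/.3 [ 0.2339 -0.      0.4747]
```

Emit:
carry_out --commands '[[[-0.04, -0.16, 0.0], [0, -0.02, 0.01], 1], [[-0.08, -0.32, 0.05], [0.005, -0.04, 0.02], 1], [[-0.12, -0.48, 0.15], [0.01, -0.08, 0.03], 1], [[-0.16, -0.65, 0.22], [0.01, -0.11, 0.04], 1], [[-0.2, -0.81, 0.3], [0.02, -0.14, 0.055], 1], [[-0.24, -0.97, 0.4], [0.02, -0.17, 0.07], 1], [[-0.27, -1.0, 0.49], [0.0259, -0.1935, 0.0814], 1], [[-0.2993, -1.0, 0.5737], [0.0259, -0.1935, 0.0814], 1]]'

```text
t: 4.15
tcp_pos: [0.4581, 0.0256, 0.2194]
orientation: [0.333, 2.515, -0.11]
force: [0.0, -0.0, 0.9]
finger_gap: -0.0003
gripper_force: 0.0
```

```bash
python3 - <<'E'
from h import *
np.set_printoptions(precision=4,suppress=True)
p1=cov(.170,-.05,.05,.05);r,p,s=Rc();print(p,s['qpos'],s['t'],s['finger_gap']);cmd(p1,RT)
E
```

```text
[0.4581 0.0256 0.2194] [-0.6095 -0.2849  0.1814  2.4526  0.7817  0.6236  0.3151] 4.15 -0.00026553341538689305
CMD [-0.0795, -0.2788, 0.0402] [-0.0015, -0.0009, -0.0] rows>=1.8
```

Emit:
carry_out --commands '[[[-0.04, -0.14, 0.02], [0, 0, 0], 1], [[-0.08, -0.28, 0.04], [0, 0, 0], 1], [[-0.03, -0.28, 0.1], [0, 0, 0], 1], [[0.03, -0.28, 0.17], [0, 0, 0], 1], [[0.065, -0.28, 0.22], [0, 0, 0], 1], [[0.09, -0.28, 0.265], [0, 0, 0], 1], [[0.11, -0.28, 0.32], [0, 0, 0], 1], [[0.13, -0.28, 0.37], [0, 0, 0], 1]]'

```text
t: 4.95
tcp_pos: [0.4721, -0.0697, 0.1454]
orientation: [0.319, 2.494, -0.163]
force: [1.5, -0.9, 1.7]
finger_gap: -0.0002
gripper_force: 0.9
```

Emit:
carry_out --commands '[[[0.01, 0, 0.03], [0, 0, 0], 1], [[0.015, 0, 0.06], [0, 0, 0], 1], [[0.02, 0, 0.085], [0, 0, 0], 1], [[0.022, 0, 0.105], [0, 0, 0], 1], [[0.024, 0, 0.125], [0, 0, 0], 1], [[0.024, 0, 0.14], [0, 0, 0], 1]]'

```text
t: 5.55
tcp_pos: [0.4881, -0.0771, 0.1056]
orientation: [0.32, 2.499, -0.165]
force: [-1.6, 1.0, 1.3]
finger_gap: 0.0
gripper_force: 0.8
```

```bash
cat >> log.py <<'E'
E
python3 - <<'E'
from h import *
np.set_printoptions(precision=4,suppress=True)
r,p,s=Rc();print(p,s['qpos'],s['t'],s['force'],s['orientation']);q=cov(.17,-.05,0);print(q,NC@(p-q));cmd(q,RT)
E
```

```text
[ 0.4881 -0.0771  0.1056] [ 0.4663  0.0881 -0.5509  2.4827  1.6147  0.2768 -0.2839] 5.55 [-1.6025  0.994   1.3388] [ 0.3198  2.4986 -0.1647]
[ 0.4852 -0.0683  0.0664] 0.029235068825650832
CMD [0.0898, 0.0312, 0.0947] [-0.0126, 0.0058, 0.0063] rows>=0.8
```

```bash
cat > kin.py <<'E'
import numpy as np
from scipy.optimize import least_squares
from scipy.spatial.transform import Rotation as Rn
D=[([-1.295,.383,.044,1.598,-.018,1.161,-.05],[.2371,.6044,.2302],[-.5836,-3.0866,.0033]),
([-.9803,-.0226,.1698,1.7361,.003,1.4275,.7621],[.3787,.3154,.3975],[.0243,3.1381,-.0064]),
([-.6095,-.2849,.1814,2.4526,.7817,.6236,.3151],[.4581,.0256,.2194],[.333,2.515,-.11]),
([.4663,.0881,-.5509,2.4827,1.6147,.2768,-.2839],[.4881,-.0771,.1056],[.3198,2.4986,-.1647])]
def rz(a):return Rn.from_rotvec([0,0,a])
def ry(a):return Rn.from_rotvec([0,a,0])
def fk(q,P,sg):
    h,a,b,L,e,f,g,b0=P; s=sg
    R=rz(b0+s[0]*q[0]);p=np.array([0,0,h])
    R=R*ry(q[1]);R=R*rz(s[1]*q[2]);p=p+R.apply([e,0,a]);R=R*ry(q[3]);p=p+R.apply([f,0,0])
    R=R*rz(s[2]*q[4]);p=p+R.apply([0,0,b]);R=R*ry(q[5]);p=p+R.apply([g,0,0]);R=R*rz(s[3]*q[6]);p=p+R.apply([0,0,L]);return p,R
if __name__=='__main__':
    import itertools
    for sg in itertools.product((1,-1),repeat=4):
        def res(P):
            o=[]
            for q,p,r in D:
                a,R=fk(q,P,sg);o+=list(a-p)+list(.3*(R.apply([0,0,1])-Rn.from_rotvec(r).apply([0,0,1])))
            return o
        s=least_squares(res,[.35,.35,.35,.25,0,0,0,np.pi if 0 else 0]);s2=least_squares(res,[.35,.35,.35,.25,0,0,0,np.pi])
        s=min(s,s2,key=lambda t:t.cost);print(sg,s.cost,s.x.round(4))
E
python3 kin.py|sort -k5 ; python3 - <<'E'
from h import *
cmd(cov(.175,-.05,0)+[0,0,.03],mat([0,0,-1],BY))
cmd(cov(.175,-.05,0)+[0,0,.007],mat([0,0,-1],BY))
E
```

```text
(-1, -1, -1, 1) 0.0004116855462774603 [ 0.3588  0.487   0.5243  0.3609 -0.018   0.0152 -0.0076 -0.0755]
(-1, -1, -1, -1) 0.00041168554627746354 [ 0.3588  0.487   0.5243  0.3609 -0.018   0.0152 -0.0076 -0.0755]
(-1, -1, 1, 1) 0.03940134820786619 [-0.1697  0.2729  0.2862 -0.1095  0.1825 -0.2334 -0.0087 -0.1701]
(-1, -1, 1, -1) 0.03940134820786661 [-0.1697  0.2729  0.2862 -0.1095  0.1825 -0.2334 -0.0087 -0.1701]
(-1, 1, -1, 1) 0.07206747449749007 [ 0.8695  0.7481  0.4429  1.0749 -0.6037  0.2175 -0.6676 -0.2729]
(-1, 1, -1, -1) 0.07206747449752501 [ 0.8695  0.7481  0.4429  1.0749 -0.6037  0.2175 -0.6676 -0.2729]
(1, -1, -1, -1) 0.09617991649508396 [-2.0719 -1.6045 -1.0194 -2.2677  1.0457 -1.645   0.7325 -0.7951]
(1, -1, -1, 1) 0.09617991649511773 [-2.0719 -1.6045 -1.0194 -2.2677  1.0457 -1.645   0.7325 -0.7951]
(1, 1, 1, 1) 0.10122135825654269 [ 0.6945 -0.6466  0.0654  0.1659 -0.0679 -0.4231  0.4925 -0.989 ]
(1, 1, 1, -1) 0.10122135825687317 [ 0.6945 -0.6466  0.0654  0.1659 -0.0679 -0.4231  0.4925 -0.989 ]
(-1, 1, 1, 1) 0.12148389892851284 [-0.0586 -0.0348  0.5549 -0.7274  0.5163  0.0544  0.4426 -0.2387]
(-1, 1, 1, -1) 0.12148389892862929 [-0.0586 -0.0348  0.5549 -0.7274  0.5163  0.0544  0.4426 -0.2387]
(1, 1, -1, 1) 0.13949976376861534 [ 1.6233  0.7473  1.2266  0.7713 -0.394   1.036   0.1307  1.874 ]
(1, 1, -1, -1) 0.13949976376861567 [ 1.6233  0.7473  1.2266  0.7713 -0.394   1.036   0.1307  1.874 ]
(1, -1, 1, -1) 0.1991343891767516 [-0.1529 -0.1112 -0.2945  0.3501 -0.284  -0.793   0.1536 -1.1293]
(1, -1, 1, 1) 0.1991343891768943 [-0.1529 -0.1112 -0.2945  0.3501 -0.284  -0.793   0.1536 -1.1293]
CMD [0.0476, 0.0272, 0.0136] [-0.0142, 0.2002, 0.0023] rows>=4.2
CMD [0.0927, 0.0306, 0.0755] [-0.0142, 0.2002, 0.0023] rows>=4.2
```

Emit:
carry_out --commands '[[[0.01, 0.01, 0], [0, 0.05, 0], 1], [[0.02, 0.02, 0], [-0.005, 0.1, 0], 1], [[0.035, 0.025, 0.005], [-0.01, 0.15, 0.002], 1], [[0.0476, 0.027, 0.0136], [-0.0142, 0.2, 0.0023], 1], [[0.0476, 0.027, 0.0136], [-0.0142, 0.2, 0.0023], 1], [[0.065, 0.03, 0.035], [-0.0142, 0.2, 0.0023], 1], [[0.08, 0.03, 0.055], [-0.0142, 0.2, 0.0023], 1], [[0.09, 0.03, 0.07], [-0.0142, 0.2, 0.0023], 1]]'

```text
t: 6.35
tcp_pos: [0.4863, -0.0698, 0.0736]
orientation: [0.42, 3.108, 0.005]
force: [0.1, -1.0, 1.8]
finger_gap: 0.0002
gripper_force: 0.8
```

```bash
python3 - <<'E'
from h import *
np.set_printoptions(precision=4,suppress=True)
r,p,s=Rc();print(p,s['qpos'],s['t'],s['force'],s['orientation']);q=cov(.17,-.05,0);print(q,NC@(p-q));cmd(cov(.175,-.05,0)+[0,0,.007],mat([0,0,-1],BY))
E
```

```text
[ 0.4863 -0.0698  0.0736] [ 0.6434  0.3767 -0.6563  2.072   0.319   0.7858  1.0957] 6.35 [ 0.1254 -0.9645  1.8418] [0.4204 3.1078 0.0052]
[ 0.4852 -0.0683  0.0664] 0.005076167036001732
CMD [0.0184, 0.0037, 0.0101] [0.0013, 0.0016, -0.0022] rows>=0.1
```

Emit:
carry_out --commands '[[[0.01, 0, 0.01], [0, 0, 0], 1], [[0.015, 0, 0.025], [0, 0, 0], 1], [[0.015, 0, 0.04], [0, 0, 0], 1], [[0.015, 0, 0.04], [0, 0, 0], 1]]'

```text
t: 6.75
tcp_pos: [0.4742, -0.0676, 0.0618]
orientation: [-0.414, -3.114, 0.006]
force: [-3.7, 1.8, 6.3]
finger_gap: 0.0001
gripper_force: 4.2
```

Emit:
carry_out --commands '[[[0, 0, 0.015], [0, 0, 0], 1], [[0, 0, 0.03], [0, 0, 0], 1], [[0, 0, 0.03], [0, 0, 0], 1], [[0, 0, 0.03], [0, 0, 0], 1]]'

```text
t: 7.15
tcp_pos: [0.4747, -0.0677, 0.0604]
orientation: [-0.414, -3.111, 0.018]
force: [-25.0, 3.7, 68.6]
finger_gap: -0.0
gripper_force: 35.3
```

```bash
python3 - <<'E'
from h import *
p=cov(.158,0,.006)+[0,0,.12];print(p)
cmd(p,mat([0,0,-1],BY))
E
```

```text
[ 0.50434275 -0.02169424  0.19820475]
CMD [-0.0544, 0.1683, -0.4616] [-0.0038, -0.0006, -0.0007] rows>=3.0
```

Emit:
carry_out --commands '[[[0, 0, -0.1], [0, 0, 0], 1], [[-0.02, 0.06, -0.23], [0, 0, 0], 1], [[-0.04, 0.11, -0.35], [0, 0, 0], 1], [[-0.054, 0.17, -0.46], [0, 0, 0], 1], [[-0.054, 0.17, -0.46], [0, 0, 0], -0.2], [[-0.054, 0.17, -0.46], [0, 0, 0], -0.2], [[-0.054, 0.17, -0.46], [0, 0, 0], -0.2]]'

```text
t: 7.85
tcp_pos: [0.5029, -0.0244, 0.1886]
orientation: [-0.418, -3.113, 0.006]
force: [-0.2, 0.0, 0.1]
finger_gap: 0.0431
gripper_force: 0.0
```

```bash
python3 - <<'E'
from h import *
np.set_printoptions(precision=4,suppress=True)
ds={c:snap(c) for c in('wrist','top','scene')}
import pickle;pickle.dump(ds,open('w2.pkl','wb'))
r,p,s=Rc();print(s['t'],p,s['orientation'],s['qpos'],s['finger_gap'])
d=ds['wrist'];save(d,'w2.png',sc=1.5)
for l,z in(('screw_slot',.078),('cover_edge',.056),('cover_hinge',.164)):
    for c in ds:
        for q,sc in pt(c,l)[:2]: print(l,c,q,sc,onz(ds[c],q,z))
print('pred',proj(d,[cov(.158,0,.006),cov(.19,.1,0),cov(.19,-.1,0),cov(0,.1,0),cov(0,-.1,0)])*1.5)
E
```

```text
8.0 [ 0.5033 -0.0246  0.1884] [-0.4192 -3.1122  0.0042] [ 0.639   0.2294 -0.7422  1.9558  0.1836  1.0249  1.1166] 0.05109433054580285
screw_slot wrist [260.5 198.2] 0.64 [ 0.5092 -0.0228  0.078 ]
screw_slot scene [315. 195.] 0.52 [0.4717 0.1028 0.078 ]
cover_edge wrist [264.3 160.7] 0.55 [ 0.4853 -0.0129  0.056 ]
cover_edge top [236.5 211. ] 0.74 [ 0.4754 -0.0094  0.056 ]
cover_edge top [127.2 187.1] 0.69 [0.5865 0.3641 0.056 ]
cover_edge scene [274.7 198.5] 0.82 [ 0.4855 -0.0075  0.056 ]
cover_hinge wrist [261.3 198.8] 0.48 [ 0.4818 -0.0159  0.164 ]
cover_hinge wrist [ 20.1 272. ] 0.26 [ 0.4888 -0.1686  0.164 ]
cover_hinge top [241.3 156.3] 0.73 [ 0.6352 -0.0392  0.164 ]
cover_hinge scene [246.3 199.9] 0.84 [ 0.6397 -0.0538  0.164 ]
pred [[390.4644 288.458 ]
 [567.229  237.1094]
 [213.0282 238.3371]
 [602.4172 609.0922]
 [181.484  610.0586]]
```

View pics/w2.png

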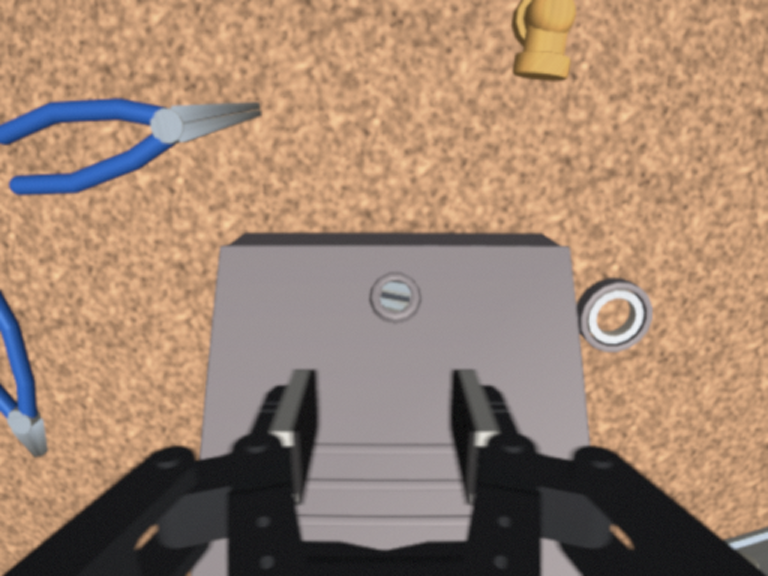

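The cover is now shut flush. The screw is at (396,297) in 1.5x pixels, with its slot tilted about 15° clockwise, so it is still released. Next I'll refine the box pose, slot angle and arm kinematics.

```bash
cat > fit.py <<'E'
from h import *
import h,pickle
from scipy.optimize import least_squares
np.set_printoptions(precision=4,suppress=True)
d=pickle.load(open('w2.pkl','rb'))['wrist']
im=cv2.cvtColor(d['color'],cv2.COLOR_RGB2GRAY)
obs=np.array([[220,246],[572,246],[396,297]])/1.5
def setb(v):
    h.HG=np.array([v[0],v[1],.159]);y=v[2];h.BX=np.array([np.cos(y),np.sin(y),0]);h.BY=np.array([-np.sin(y),np.cos(y),0])
def res(v):
    setb(v);return (proj(d,[h.cov(.19,-.1,0),h.cov(.19,.1,0),h.cov(.158,0,.006)])-obs).ravel()
s=least_squares(res,[.636,-.057,-.262]);print(s.x,s.fun);setb(s.x);sl=h.cov(.158,0,.006);print('slot',sl)
# slot angle: dark pixels within head
c=proj(d,[sl])[0];print(c)
x0,y0=int(c[0])-14,int(c[1])-14
b=cv2.resize(im[y0:y0+28,x0:x0+28],None,fx=16,fy=16,interpolation=cv2.INTER_CUBIC);cv2.imwrite('pics/slot.png',b)
# map to cover plane via rays
ys,xs=np.mgrid[y0:y0+28:.25,x0:x0+28:.25];bb=cv2.resize(im[y0:y0+28,x0:x0+28],(112,112),interpolation=cv2.INTER_CUBIC)
xc=C*h.BX+S*Z;n=-S*h.BX+C*Z;P=[]
for y in range(112):
    for x in range(112):
        o,v=ray(d,((x+.5)/4-.5+x0,(y+.5)/4-.5+y0));X=o+v*((sl-o)@n)/(v@n)-sl
        P.append((X@h.BY,X@xc,bb[y,x]))
P=np.array(P)
cen=np.zeros(2)
for k in range(3):
    m=np.hypot(*(P[:,:2]-cen).T)<.0068
    w=np.clip(np.percentile(P[m,2],45)-P[m,2],0,None)
    q=P[m,:2];mu=(q*w[:,None]).sum(0)/w.sum();cv=np.cov(q.T,aweights=w);e,V=np.linalg.eigh(cv);a=V[:,1]*np.sign(V[0,1]);
    print('centre off',mu*1000,'angle (uphill+)',np.arctan2(a[1],a[0]),e**.5*1000);cen=mu
E
python3 fit.py
cat > kin2.py <<'E'
from kin import *
D.pop(3)
D+=[([.6434,.3767,-.6563,2.072,.319,.7858,1.0957],[.4863,-.0698,.0736],[.4204,3.1078,.0052]),([.639,.2294,-.7422,1.9558,.1836,1.0249,1.1166],[.5033,-.0246,.1884],[-.4192,-3.1122,.0042])]
def fk2(q,P):
    h,a,b,L,e,f,b0,y1,y2,y3,g,b7=P
    R=rz(b0-q[0]);p=np.array([0,0,h])
    R=R*ry(q[1]);p=p+R.apply([0,y1,0]);R=R*rz(-q[2]);p=p+R.apply([e,y2,a]);R=R*ry(q[3]);p=p+R.apply([f,0,0])
    R=R*rz(-q[4]);p=p+R.apply([0,y3,b]);R=R*ry(q[5]);p=p+R.apply([g,0,0]);R=R*rz(b7-q[6]);p=p+R.apply([0,0,L]);return p,R
def res(P):
    o=[]
    for q,p,r in D:
        a,R=fk2(q,P);o+=list(a-p)+list(.3*(R.inv()*Rn.from_rotvec(r)).as_rotvec())
    return np.r_[o,.02*np.array(P)[[4,5,7,8,9,10]]]
s=min((least_squares(res,[.36,.45,.45,.3,0,0,0,0,0,0,0,k]) for k in(0,1.57,3.14,-1.57)),key=lambda t:t.cost)
P0=s.x
if __name__=='__main__':print(s.cost,s.x.round(4));print(np.reshape(s.fun[:-6],(-1,6)).round(4))
E
python3 kin2.py
```

```text
[ 0.6413 -0.0556 -0.2655] [-0.348  -0.0256 -0.0229  0.0224  0.3388  0.0359]
slot [ 0.5098 -0.0198  0.0782]
[264.3388 198.0359]
centre off [-0.1399 -0.1238] angle (uphill+) 0.2127237925398163 [1.0752 3.8772]
centre off [-0.2774 -0.1768] angle (uphill+) 0.20770408480829902 [1.0478 3.8844]
centre off [-0.4157 -0.2117] angle (uphill+) 0.20585102582417106 [1.0486 3.8816]
9.919980294487911e-05 [ 2.9570e-01  4.8720e-01  5.0760e-01  3.1510e-01 -4.3000e-03 -4.0000e-04
  1.1000e-02 -2.1200e-02 -2.3500e-02 -6.7000e-03 -1.6000e-03  1.5849e+00]
[[ 0.0023 -0.0025  0.0024  0.0006 -0.     -0.0009]
 [-0.0048  0.0096 -0.002   0.0015 -0.0012  0.0044]
 [ 0.      0.0005  0.0003  0.0019 -0.0001 -0.0016]
 [-0.0007 -0.0035 -0.0003  0.     -0.     -0.0009]
 [-0.0004 -0.004  -0.0004 -0.     -0.     -0.0009]]
```

```bash
cat > feas.py <<'E'
from kin2 import *
lo=np.array([-2.61,-.41,-1.48,0,-1.57,.05,-2.85]);hi=np.array([2.61,2.15,1.57,2.5,4.71,1.97,2.85])
yaw=-.2655;S,C=np.sin(np.radians(35)),np.cos(np.radians(35))
BX=np.array([np.cos(yaw),np.sin(yaw),0]);BY=np.array([-np.sin(yaw),np.cos(yaw),0]);NC=-S*BX+C*np.array([0,0,1])
slot=np.array([.5098,-.0198,.0782])
def toolpose(al,th,bit,hg=.14,n=NC,b=BY):
    # base: tool z=-n, y=b ; turn th clockwise-from-outside (about -n), then tilt al about tool y
    R=Rn.from_rotvec(-n*th)*Rn.from_matrix(np.c_[np.cross(b,-n),b,-n])*Rn.from_rotvec([0,al,0])
    g=bit+n*hg;return g+R.apply([0,0,.019]),R
rng=np.random.default_rng(0)
def ik(p,R,q0=None,k=6,m=.05):
    best=9,None
    seeds=([q0] if q0 is not None else [])+[[.6,.2,-.7,2,.2,1,1.1],[-.6,0,.2,2.3,.8,.6,.3]]+[rng.uniform(lo,hi) for _ in range(k)]
    for s in seeds:
        def f(q):
            a,r=fk2(q,P0);return np.r_[(a-p)*3,(r.inv()*R).as_rotvec()]
        r=least_squares(f,np.clip(s,lo+m+.01,hi-m-.01),bounds=(lo+m,hi-m),max_nfev=40)
        e=np.abs(r.fun).max()
        if e<best[0]:best=e,r.x
        if best[0]<2e-3:break
    return best
if __name__=='__main__':
    for al in np.radians([0,15,25,35]):
        row=''
        q=None
        for th in np.radians(np.arange(-180,180,15)):
            e,qq=ik(*toolpose(al,th,slot-.005*NC),q,k=3)
            ok=e<5e-3;q=qq if ok else None
            row+='O' if ok else '.'
        print(round(np.degrees(al)),row,flush=True)
E
time python3 feas.py
```

```text
0 ........................
15 .....OOOOOOOOOOOO.......
25 ....OOOOOOOOOOOOOO......
35 .....OOOOOOOOOOOOO......
real	0m14.567s
user	0m15.004s
sys	0m0.056s
```

```bash
sed -i 's/^yaw=-.262;HG=.*;S,C/yaw=-.2655;HG=np.array([.6413,-.0556,.159]);S,C/' h.py; python3 - <<'E'
from h import *
cmd([.467,.362,.275],mat([0,0,-1],[0,1,0]))
E
cat >> feas.py <<'E'
    print('flip')
    for al in np.radians([-25,-35]):
        row='';q=None
        for th in np.radians(np.arange(0,360,15)):
            e,qq=ik(*toolpose(al,th,slot-.005*NC),q,k=3)
            ok=e<5e-3;q=qq if ok else None;row+='O' if ok else '.'
        print(row)
E
python3 feas.py | tail -3
```

```text
CMD [0.4613, 1.2067, -0.2858] [-0.0006, 0.0006, -0.085] rows>=7.9
flip
....OOOOOOOOOOOO........
....OOOOOOOOOO...O......
```

Emit:
carry_out --commands '[[[0.02, 0.12, -0.12], [0, 0, -0.02], -0.2], [[0.08, 0.25, -0.2], [0, 0, -0.04], -0.2], [[0.14, 0.4, -0.2858], [0, 0, -0.06], -0.2], [[0.2, 0.55, -0.2858], [0, 0, -0.085], -0.2], [[0.26, 0.7, -0.2858], [0, 0, -0.085], -0.2], [[0.32, 0.85, -0.2858], [0, 0, -0.085], -0.2], [[0.4, 1.0, -0.2858], [0, 0, -0.085], -0.2], [[0.46, 1.0, -0.2858], [0, 0, -0.085], -0.2]]'

```text
t: 9.25
tcp_pos: [0.4479, 0.3103, 0.2758]
orientation: [-0.017, 3.141, 0.008]
force: [-0.1, 0.3, 0.2]
finger_gap: 0.0513
gripper_force: 0.0
```

```bash
python3 - <<'E'
from h import *
print(Rc()[1]);cmd([.467,.362,.275],mat([0,0,-1],[0,1,0]))
E
```

```text
[0.44794599 0.31025374 0.27583601]
CMD [-0.0653, 0.1718, 0.0037] [0.0017, 0.0002, 0.0034] rows>=1.1
```

Emit:
carry_out --commands '[[[-0.03, 0.09, 0], [0, 0, 0], -0.2], [[-0.065, 0.17, 0], [0, 0, 0], -0.2], [[-0.065, 0.17, 0], [0, 0, 0], -0.2], [[-0.065, 0.17, 0], [0, 0, 0], -0.2]]'

```text
t: 9.65
tcp_pos: [0.4702, 0.3528, 0.2747]
orientation: [-0.001, 3.141, -0.004]
force: [0.3, -0.7, 1.0]
finger_gap: 0.0511
gripper_force: 0.0
```

```bash
python3 - <<'E'
from h import *
import pickle
np.set_printoptions(precision=4,suppress=True)
d=snap('wrist');pickle.dump(d,open('w3.pkl','wb'));r,p,s=Rc();print(p,s['t'],s['qpos'])
print(proj(d,[[.454,.362,.209],[.454,.362,.193],[.454,.362,.105]]))
save(d,'w3.png',crop=(180,90,360,225),sc=4.4)
E
```

```text
[0.4704 0.352  0.2747] 9.7 [ 0.0552  0.3784 -0.954   1.6669  0.3247  1.2664  0.6052]
[[270.8293 188.0904]
 [269.896  181.4502]
 [266.3644 156.398 ]]
```

View pics/w3.png

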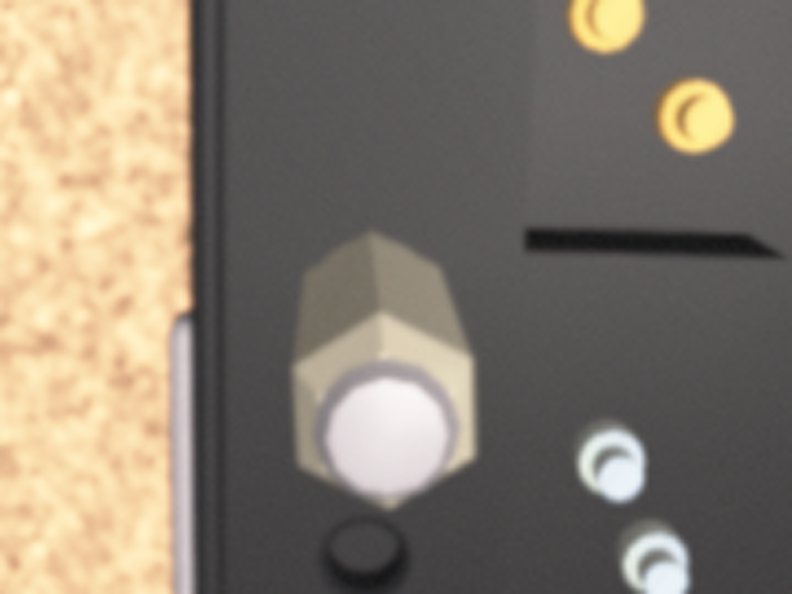

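The close-up shows the hexagonal handle, with corners (381,312), (473,358), (475,460), (390,508), (300,465) and (293,368) in crop pixels. One pair of flats faces roughly ±y, and the empty middle hole is at (365,545).

```bash
python3 - <<'E'
from h import *
import pickle
np.set_printoptions(precision=4,suppress=True)
d=pickle.load(open('w3.pkl','rb'))
c=np.array([(381,312),(473,358),(475,460),(390,508),(300,465),(293,368)])/4.4+[180,90]
X=np.array([onz(d,q,.193) for q in c])[:,:2];print(X,X.mean(0));m=X.mean(0)
v=X-m;print('r',np.hypot(*v.T));a=np.arctan2(v[:,1],v[:,0]);print('corner az mod60',np.degrees(a)%60)
h=np.array([365,548])/4.4+[180,90];print('hole1',onz(d,h,.105))
E
```

```text
[[0.4395 0.3596]
 [0.4468 0.374 ]
 [0.4635 0.3748]
 [0.4717 0.3614]
 [0.4644 0.3469]
 [0.4484 0.3459]] [0.4557 0.3604]
r [0.0163 0.0163 0.0164 0.016  0.0161 0.0163]
corner az mod60 [3.036  3.3325 1.5727 3.3542 2.6807 3.4092]
hole1 [0.5129 0.3592 0.105 ]
```

```bash
cat > opt.py <<'E'
from feas import *
np.set_printoptions(precision=2,suppress=True)
q0=np.array([.0552,.3784,-.954,1.6669,.3247,1.2664,.6052])
b93=np.array([np.cos(np.radians(93)),np.sin(np.radians(93)),0])
bit=np.array([.4557,.3604,.025])
for nm,al,th0,sgn in(('lean+x',25,-78,1),('lean-x flip',-25,102,1),('lean-x',25,-78,-1),('lean+x flip',-25,102,-1),('up20 flip',-20,102,1),('up30 flip',-30,102,1)):
    al=np.radians(al)
    e,q=ik(*toolpose(al,0,bit,n=np.array([0,0,1.]),b=sgn*b93),q0,k=0);print(nm,'hang %.3f'%e,q)
    e,qu=ik(*toolpose(al,0,bit+[0,0,.12],n=np.array([0,0,1.]),b=sgn*b93),q,k=0);print('   up %.3f'%e,qu)
    q=qu
    for t in range(th0,th0+121,20):
        e,q=ik(*toolpose(al,np.radians(t),slot-.005*NC),q,k=0);print('   ',t,'%.3f'%e,q)
E
python3 opt.py
```

```text
lean+x hang 0.000 [-0.04  0.73 -0.85  1.55  0.22  1.4   0.72]
   up 0.000 [-0.22  0.51 -0.56  1.46 -0.02  1.57  0.86]
    -78 0.005 [ 0.06  0.07 -0.61  2.31  0.87  1.    1.41]
    -58 0.000 [ 0.13  0.05 -0.59  2.26  0.68  0.95  1.31]
    -38 0.000 [ 0.14  0.02 -0.5   2.23  0.49  0.9   1.23]
    -18 0.000 [ 0.1  -0.01 -0.34  2.23  0.28  0.84  1.15]
    2 0.000 [ 0.18 -0.04 -0.32  2.25  0.07  0.77  1.09]
    22 0.000 [ 0.4  -0.06 -0.43  2.28 -0.18  0.69  1.07]
    42 0.000 [ 0.48 -0.09 -0.43  2.33 -0.46  0.61  1.06]
lean-x flip hang 0.000 [-0.19  0.32 -0.79  2.06  0.87  0.76  0.07]
   up 0.000 [ 0.2   0.22 -1.21  1.94  0.7   0.96  0.29]
    102 0.000 [ 0.64  0.15 -1.2   2.3   0.96  1.06 -1.77]
    122 0.000 [ 0.73  0.13 -1.2   2.24  0.78  1.01 -1.88]
    142 0.000 [ 0.48  0.04 -0.83  2.22  0.51  0.91 -1.93]
    162 0.000 [-1.25 -0.12  0.98  2.28  0.42  0.88 -2.09]
    182 0.014 [-1.07 -0.13  0.9   2.28  0.22  0.8  -2.16]
    202 0.023 [-0.88 -0.14  0.82  2.3   0.02  0.72 -2.23]
    222 0.030 [-0.7  -0.15  0.73  2.34 -0.2   0.63 -2.29]
lean-x hang 0.000 [-1.18  0.22  0.29  2.1   0.49  0
[... 1351 characters left out ...]
    182 0.000 [-0.32 -0.1   0.13  2.32  0.19  0.69 -2.18]
    202 0.005 [-0.12 -0.12  0.03  2.34 -0.03  0.61 -2.25]
    222 0.003 [-0.03 -0.15  0.01  2.39 -0.25  0.52 -2.33]
up30 flip hang 0.000 [-0.11  0.35 -0.93  2.1   1.08  0.8  -0.12]
   up 0.000 [ 0.21  0.19 -1.23  1.99  0.79  0.92  0.19]
    102 0.000 [ 0.66  0.32 -1.29  2.25  1.05  1.28 -1.87]
    122 0.000 [-1.46  0.08  1.05  2.27  0.56  0.97 -1.73]
    142 0.000 [-1.44  0.04  1.14  2.24  0.4   0.95 -1.82]
    162 0.000 [-1.28 -0.02  1.06  2.23  0.26  0.92 -1.95]
    182 0.010 [-1.09 -0.05  0.98  2.23  0.07  0.86 -2.02]
    202 0.023 [-0.9  -0.08  0.9   2.25 -0.13  0.8  -2.07]
    222 0.022 [-0.71 -0.11  0.8   2.31 -0.36  0.7  -2.11]
```

```bash
cat >> h.py <<'E'
SLOT=np.array([.5098,-.0198,.0782]);AL=np.radians(-22)
b93=np.array([np.cos(np.radians(93)),np.sin(np.radians(93)),0])
def toolpose(al,th,bit,hg=.14,n=NC,b=BY):
    R=Rn.from_rotvec(-n*th)*Rn.from_matrix(np.c_[np.cross(b,-n),b,-n])*Rn.from_rotvec([0,al,0])
    return bit+n*hg+R.apply([0,0,.019]),R
E
python3 - <<'E'
from h import *
p,R=toolpose(AL,0,np.array([.4557,.3604,.025]),n=Z,b=b93);print(p)
cmd(p+[0,0,.07],R);cmd(p,R)
E
```

```text
[0.46280777 0.3607725  0.14738351]
CMD [0.0255, 0.0298, 0.1909] [-0.0043, -0.1219, -0.0164] rows>=2.6
CMD [0.0257, 0.0306, 0.4242] [-0.0043, -0.1219, -0.0164] rows>=2.6
```

Emit:
carry_out --commands '[[[0.0255, 0.03, 0.05], [-0.002, -0.04, -0.008], -0.2], [[0.0255, 0.03, 0.1], [-0.004, -0.08, -0.0164], -0.2], [[0.0255, 0.03, 0.15], [-0.0043, -0.1219, -0.0164], -0.2], [[0.0255, 0.03, 0.2], [-0.0043, -0.1219, -0.0164], -0.2], [[0.0257, 0.0306, 0.28], [-0.0043, -0.1219, -0.0164], -0.2], [[0.0257, 0.0306, 0.36], [-0.0043, -0.1219, -0.0164], -0.2], [[0.0257, 0.0306, 0.4242], [-0.0043, -0.1219, -0.0164], -0.2], [[0.0257, 0.0306, 0.4242], [-0.0043, -0.1219, -0.0164], -0.2]]'

```text
t: 10.5
tcp_pos: [0.4617, 0.358, 0.1446]
orientation: [-0.071, 2.76, 0.008]
force: [-0.0, -0.8, -1.2]
finger_gap: 0.0509
gripper_force: 0.0
```

```bash
python3 - <<'E'
from h import *
p,R=toolpose(AL,0,np.array([.4557,.3604,.025]),n=Z,b=b93);print(Rc()[2]['force'],Rc()[2]['qpos']);cmd(p,R)
E
```

```text
[-0.00171698 -0.81512433 -1.17317141] [-0.13409315  0.33930865 -0.844545    2.03491687  0.81085495  0.78964296
  0.14074818]
CMD [-0.0072, 0.0089, -0.007] [-0.0014, -0.0012, 0.0] rows>=0.1
```

Emit:
carry_out --commands '[[[-0.005, 0.009, -0.007], [0, 0, 0], -0.2], [[-0.005, 0.009, -0.007], [0, 0, 0], 0.4], [[-0.005, 0.009, -0.007], [0, 0, 0], 1], [[-0.005, 0.009, -0.007], [0, 0, 0], 1], [[-0.005, 0.009, -0.007], [0, 0, 0], 1], [[-0.005, 0.009, -0.007], [0, 0, 0], 1]]' --newtons 80

```text
t: 11.1
tcp_pos: [0.4645, 0.3654, 0.1522]
orientation: [-0.072, 2.753, 0.017]
force: [0.2, -1.0, 5.5]
finger_gap: 0.027
gripper_force: 78.8
```

```bash
python3 - <<'E'
from h import *
r,p,s=Rc();print(p,s['orientation'],s['force'],s['wrist_torque'])
cmd(p+[0,0,.12],r)
E
```

```text
[0.46453696 0.36544465 0.15221409] [-0.07235493  2.75272852  0.01672864] [ 0.18873633 -0.95088333  5.50931481] [-0.40155472  0.14143741 -0.15981401]
CMD [-0.1514, 0.0007, -0.3703] [0.0, 0.0, 0.0] rows>=2.4
```

Emit:
carry_out --commands '[[[-0.03, 0, -0.07], [0, 0, 0], 1], [[-0.07, 0, -0.17], [0, 0, 0], 1], [[-0.11, 0, -0.27], [0, 0, 0], 1], [[-0.1514, 0, -0.37], [0, 0, 0], 1], [[-0.1514, 0, -0.37], [0, 0, 0], 1], [[-0.1514, 0, -0.37], [0, 0, 0], 1]]'

```text
t: 11.7
tcp_pos: [0.4638, 0.3646, 0.2707]
orientation: [-0.072, 2.755, 0.016]
force: [1.0, -0.1, -1.2]
finger_gap: 0.0271
gripper_force: 92.0
```

```bash
cat > g.py <<'E'
from h import *
import pickle
np.set_printoptions(precision=4,suppress=True)
d=snap('wrist');r,p,s=Rc();pickle.dump((d,p,r),open('w4.pkl','wb'));print(p,s['t'],s['orientation'])
hb=np.array([.4557,.3604,.025]);ph=np.array([.46453696,.36544465,.15221409]);rh=Rn.from_rotvec([-.07235493,2.75272852,.01672864])
bt=rh.inv().apply(hb-ph);print('bit in tool',bt)
X=p+r.apply(bt);u=r.apply(rh.inv().apply([0,0,1]));print('bit',X,'pred px',proj(d,[X,X+.08*u]))
save(d,'w4.png',crop=(190,100,330,220),sc=5)
print(pt('wrist','screwdriver'),pt('wrist','driver_shoulder'))
E
python3 g.py
```

```text
[0.4633 0.3638 0.2692] 11.75 [-0.0724  2.7572  0.0138]
bit in tool [ 0.0565 -0.0048  0.1143]
bit [0.4539 0.3585 0.142 ] pred px [[248.6404 116.609 ]
 [246.8392 181.8774]]
[(array([253. , 119.7]), 0.59)] [(array([256. , 182.1]), 0.85), (array([251.6, 100. ]), 0.63), (array([ 68.1, 151.2]), 0.62)]
```

View pics/w4.png

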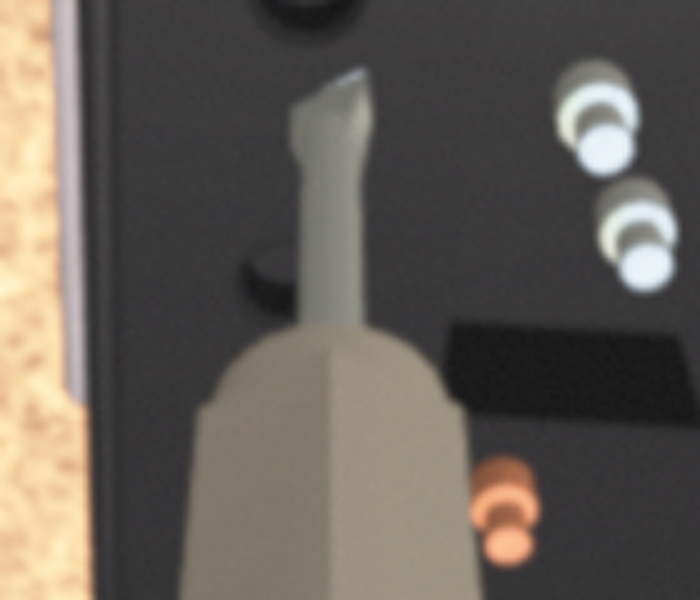

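The bit shows clearly at crop (331,90). Its edge runs from (293,110) to (368,70), at about 123° azimuth, which is 30° off what this grip needs. I'll hang the driver back and regrip on the 33° flats. First I'll check the bit azimuth numerically.

```bash
cat > k.py <<'E'
from h import *
import pickle
np.set_printoptions(precision=4,suppress=True)
d,p,r=pickle.load(open('w4.pkl','rb'))
bt=np.array([.0565,0,.1143]);X=p+r.apply(bt);print('bit',X,proj(d,[X]))
a=[onz(d,np.array(q)/5+[190,100],X[2]) for q in((293,112),(368,71))];e=a[1]-a[0];print(np.array(a),np.linalg.norm(e),'az',np.degrees(np.arctan2(e[1],e[0])))
r1,p1,s=Rc();B=p1+r1.apply(bt);print('now bit',B)
t=np.array([.4535,.3605,B[2]])
cmd(p1+t-B,r1);cmd(p1+t-B+[0,0,-.117],r1)
E
python3 k.py
```

```text
bit [0.4537 0.3633 0.142 ] [[254.9953 116.6667]]
[[0.4587 0.3587 0.142 ]
 [0.4513 0.3696 0.142 ]] 0.01325350553151049 az 124.11684961580882
now bit [0.4531 0.3627 0.1409]
CMD [-0.0009, -0.0075, 0.0004] [0.0, 0.0, 0.0] rows>=0.0
CMD [0.1444, -0.0071, 0.3623] [0.0, 0.0, 0.0] rows>=2.3
```

Emit:
carry_out --commands '[[[0, -0.0075, 0], [0, 0, 0], 1], [[0, -0.0075, 0], [0, 0, 0], 1], [[0.03, -0.0075, 0.075], [0, 0, 0], 1], [[0.07, -0.0075, 0.175], [0, 0, 0], 1], [[0.11, -0.0075, 0.275], [0, 0, 0], 1], [[0.139, -0.0075, 0.348], [0, 0, 0], 1], [[0.139, -0.0075, 0.348], [0, 0, 0], 1], [[0.139, -0.0075, 0.348], [0, 0, 0], 1]]'

```text
t: 12.65
tcp_pos: [0.4642, 0.3626, 0.1574]
orientation: [-0.073, 2.757, 0.015]
force: [-0.6, 0.2, -0.2]
finger_gap: 0.0274
gripper_force: 92.0
```

Emit:
carry_out --commands '[[[0.005, 0, 0.012], [0, 0, 0], 1], [[0.005, 0, 0.012], [0, 0, 0], 1], [[0.005, 0, 0.012], [0, 0, 0], -0.2], [[0.005, 0, 0.012], [0, 0, 0], -0.2], [[0.005, 0, 0.012], [0, 0, 0], -0.2], [[-0.03, 0, -0.08], [0, 0, 0], -0.2], [[-0.07, 0, -0.18], [0, 0, 0], -0.2], [[-0.11, 0, -0.29], [0, 0, 0], -0.2]]'

```text
t: 13.45
tcp_pos: [0.462, 0.3619, 0.2513]
orientation: [-0.073, 2.757, 0.015]
force: [0.8, -0.5, 0.4]
finger_gap: 0.0515
gripper_force: 0.0
```

```bash
python3 - <<'E'
from h import *
import pickle
np.set_printoptions(precision=4,suppress=True)
d=snap('wrist');r,p,s=Rc();print(p,s['t'],s['force'],s['finger_gap']);pickle.dump(d,open('w5.pkl','wb'))
print(pt('wrist','driver_shoulder'),pt('wrist','screwdriver',boxes_of))
print(proj(d,[[.4535,.361,.105],[.4535,.361,.193]]));save(d,'w5.png',crop=(170,100,350,235),sc=4.4)
b33=np.array([np.cos(np.radians(33)),np.sin(np.radians(33)),0])
P,R=toolpose(np.radians(22),0,np.array([.4545,.361,.025]),n=Z,b=b33);print(P)
cmd(P+[0,0,.08],R)
E
```

```text
[0.4647 0.3659 0.2591] 13.5 [0.7504 2.5361 2.9412] 0.05089436727310136
[(array([258.4, 107.7]), 0.6)] [(array([255.4, 151. ]), 0.57), (array([378.1, 149.1]), 0.45)]
[[255.6761 108.8458]
 [255.7508 173.924 ]]
[0.4506 0.367  0.1474]
CMD [0.0747, 0.0111, 0.0674] [0.0025, 0.2224, 0.3413] rows>=8.5
```

View pics/w5.png

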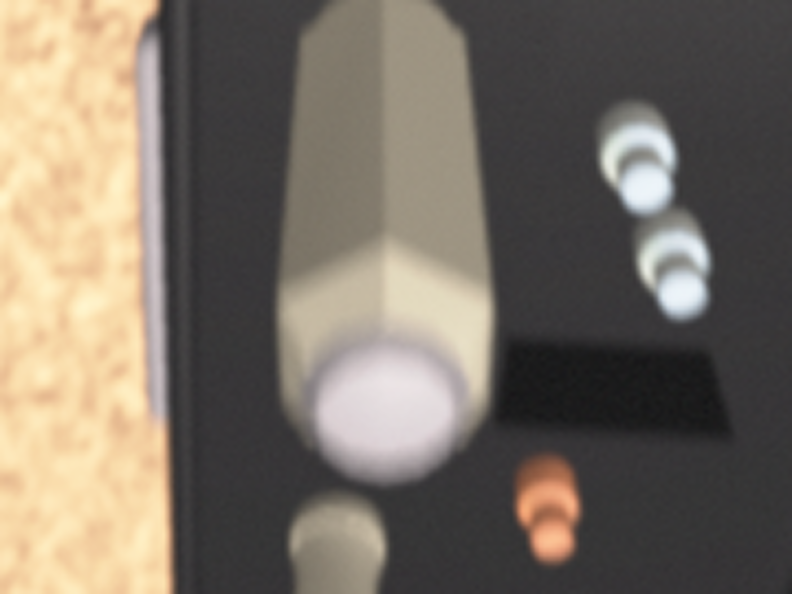

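```bash
cat > m.py <<'E'
from h import *
import pickle
np.set_printoptions(precision=4,suppress=True)
d=pickle.load(open('w5.pkl','rb'))
X=np.array([onz(d,np.array(q)/4.4+[170,100],.193) for q in((387,240),(280,300),(493,296))]);print(X)
az=np.radians([183,243,123]);c=X[:,:2]-.0162*np.c_[np.cos(az),np.sin(az)];print(c,c.mean(0))
b33=np.array([np.cos(np.radians(33)),np.sin(np.radians(33)),0])
P,R=toolpose(np.radians(22),0,np.r_[c.mean(0),.025],n=Z,b=b33);print(P,Rc()[1])
cmd(P+[0,0,.08],R)
E
python3 m.py
```

```text
[[0.4398 0.3615 0.193 ]
 [0.45   0.3478 0.193 ]
 [0.4479 0.3761 0.193 ]]
[[0.456  0.3624]
 [0.4574 0.3623]
 [0.4567 0.3625]] [0.4567 0.3624]
[0.4528 0.3684 0.1474] [0.4638 0.3642 0.2546]
CMD [0.0677, 0.0153, 0.0702] [0.0025, 0.2224, 0.3413] rows>=8.5
```

Emit:
carry_out --commands '[[[0.005, 0, 0], [0, 0.025, 0.04], -0.2], [[0.01, 0.005, 0], [0, 0.05, 0.08], -0.2], [[0.015, 0.005, 0], [0, 0.077, 0.12], -0.2], [[0.02, 0.008, 0], [0, 0.104, 0.16], -0.2], [[0.025, 0.01, -0.005], [0, 0.13, 0.2], -0.2], [[0.03, 0.012, -0.007], [0.001, 0.157, 0.24], -0.2], [[0.033, 0.015, -0.007], [0.002, 0.183, 0.28], -0.2], [[0.037, 0.015, -0.007], [0.0025, 0.208, 0.32], -0.2]]'

```text
t: 14.4
tcp_pos: [0.4509, 0.366, 0.2473]
orientation: [-1.274, -2.532, -0.238]
force: [-0.0, 0.1, 0.3]
finger_gap: 0.0511
gripper_force: 0.0
```

```bash
cat > n.py <<'E'
from h import *
import sys
b33=np.array([np.cos(np.radians(33)),np.sin(np.radians(33)),0])
P,R=toolpose(np.radians(22),0,np.array([.4567,.3624,.025]),n=Z,b=b33)
s=Rc()[2];print(P,Rc()[1],s['qpos'].round(2),s['force'].round(1));cmd(P+[0,0,.07],R);cmd(P,R)
E
python3 n.py
```

```text
[0.45282352 0.36836926 0.14738351] [0.45090677 0.36597592 0.24734537] [ 0.16  0.39 -0.89  1.74 -0.05  1.12 -0.03] [-0.   0.1  0.3]
CMD [-0.0309, 0.0084, 0.0951] [-0.0024, 0.0137, 0.0194] rows>=0.6
CMD [-0.1088, 0.005, 0.3151] [-0.0024, 0.0137, 0.0194] rows>=2.0
```

Emit:
carry_out --commands '[[[-0.03, 0.008, 0.06], [-0.0024, 0.0137, 0.0194], -0.2], [[-0.04, 0.008, 0.12], [-0.0024, 0.0137, 0.0194], -0.2], [[-0.07, 0.006, 0.2], [-0.0024, 0.0137, 0.0194], -0.2], [[-0.09, 0.005, 0.26], [-0.0024, 0.0137, 0.0194], -0.2], [[-0.108, 0.005, 0.315], [-0.0024, 0.0137, 0.0194], -0.2], [[-0.108, 0.005, 0.315], [-0.0024, 0.0137, 0.0194], -0.2], [[-0.108, 0.005, 0.315], [-0.0024, 0.0137, 0.0194], -0.2]]'

```text
t: 15.1
tcp_pos: [0.4526, 0.3684, 0.1478]
orientation: [-1.327, -2.46, -0.258]
force: [-0.3, -0.1, 1.8]
finger_gap: 0.0514
gripper_force: 0.0
```

```bash
python3 n.py
```

```text
[0.45282352 0.36836926 0.14738351] [0.45262665 0.36838326 0.14781799] [ 0.12  0.52 -0.83  1.82 -0.01  0.93 -0.05] [-0.3 -0.1  1.8]
CMD [0.0859, 0.0009, -0.2154] [-0.0001, 0.0009, 0.0017] rows>=1.4
CMD [-0.0009, 0.0005, 0.0012] [-0.0001, 0.0009, 0.0017] rows>=0.0
```

Emit:
carry_out --commands '[[[0, 0, 0], [0, 0, 0], 1], [[0, 0, 0], [0, 0, 0], 1], [[0, 0, 0], [0, 0, 0], 1], [[0, 0, 0], [0, 0, 0], 1], [[0, 0, 0], [0, 0, 0], 1]]' --newtons 100

```text
t: 15.6
tcp_pos: [0.4539, 0.3691, 0.1498]
orientation: [-1.328, -2.462, -0.263]
force: [0.4, -0.8, 3.8]
finger_gap: 0.027
gripper_force: 98.1
```

```bash
python3 - <<'E'
from h import *
r,p,s=Rc();print(p,s['orientation'],s['force'])
import pickle;pickle.dump((p,s['orientation']),open('grasp.pkl','wb'))
bt=r.inv().apply(np.array([.4567,.3624,.025])-p);print('bit in tool',bt,'up',r.inv().apply([0,0,1]))
cmd(p+[0,0,.13],r)
E
```

```text
[0.45391908 0.36912314 0.1497579 ] [-1.3279717  -2.46218978 -0.26259684] [ 0.40525754 -0.84004381  3.80037986]
bit in tool [-0.0529674  -0.00203111  0.11317154] up [ 0.37139405  0.00536379 -0.92845985]
CMD [0.1609, 0.0023, -0.4023] [0.0, 0.0, 0.0] rows>=2.6
```

Emit:
carry_out --commands '[[[0.04, 0, -0.1], [0, 0, 0], 1], [[0.09, 0, -0.22], [0, 0, 0], 1], [[0.13, 0, -0.33], [0, 0, 0], 1], [[0.16, 0.0023, -0.4], [0, 0, 0], 1], [[0.16, 0.0023, -0.4], [0, 0, 0], 1]]'

```text
t: 16.1
tcp_pos: [0.4554, 0.3705, 0.2817]
orientation: [-1.328, -2.466, -0.27]
force: [0.5, 0.2, -0.4]
finger_gap: 0.0265
gripper_force: 98.4
```

```bash
cat > sc.py <<'E'
from h import *
import sys
np.set_printoptions(precision=4,suppress=True)
BT=np.array([-.0530,0,.1132]);AA=np.arctan2(.3714,.9285)
def pose(thdeg,h,off=(0,0)): # bit at h above slot mouth; off along BY, XC
    _,R=toolpose(AA,np.radians(thdeg),SLOT)
    b=SLOT+NC*h+off[0]*BY+off[1]*XC
    return b-R.apply(BT),R
def rep():
    r,p,s=Rc();b=p+r.apply(BT);u=r.apply([.3714,0,-.9285]);e=b-SLOT
    x=r.apply(np.cross([0,1,0],[.3714,0,-.9285]));a=np.degrees(np.arctan2(x@XC,x@BY))
    print('t',s['t'],'bit rel BY,XC,NC mm',np.array([e@BY,e@XC,e@NC])*1000,'axis err deg',np.degrees(np.arccos(min(1,u@NC))),'bit ang',(a+90)%180-90,'F',s['force'].round(1),'Fn',round(float(s['force']@NC),1),'q',s['qpos'].round(2),'tq',s['wrist_torque'].round(2))
if __name__=='__main__':
    rep()
    P,R=pose(float(sys.argv[1]),float(sys.argv[2])/1000,[float(v)/1000 for v in sys.argv[3:5]] or (0,0));print(P);cmd(P,R)
E
python3 sc.py -78.2 60
```

```text
t 16.1 bit rel BY,XC,NC mm [358.6471 -76.466  149.6308] axis err deg 34.496867453915804 bit ang -42.80552286220703 F [ 0.5  0.2 -0.4] Fn -0.6 q [ 0.19  0.37 -0.9   1.7  -0.1   1.16 -0.05] tq [-0.37 -0.27 -0.01]
[0.4045 0.0016 0.2287]
CMD [-0.9307, -0.8185, -0.1914] [0.3085, -0.2178, -0.5684] rows>=14.3
```

```bash
python3 - <<'E'
from sc import *
r,p,s=Rc()
sh=np.array([-.93,-.82,-.19]);rv=np.array([.3085,-.2178,-.5684])
for k in range(0,16):
    f=k/15;R=r*Rn.from_rotvec(rv*np.pi*f);P=p+r.apply(sh*.3*f);print(k,P,P+R.apply(BT),R.apply([0,0,1]),(sh*f).round(3),(rv*f).round(3).tolist())
E
```

```text
0 [0.4554 0.3705 0.2817] [0.4606 0.3652 0.1569] [-0.1939  0.3157 -0.9289] [-0. -0. -0.] [0.0, -0.0, -0.0]
1 [0.452  0.3459 0.2781] [0.4598 0.3355 0.1538] [-0.2195  0.2427 -0.9449] [-0.062 -0.055 -0.013] [0.021, -0.015, -0.038]
2 [0.4485 0.3213 0.2746] [0.4597 0.3062 0.151 ] [-0.235   0.1662 -0.9577] [-0.124 -0.109 -0.025] [0.041, -0.029, -0.076]
3 [0.4451 0.2968 0.271 ] [0.4601 0.2774 0.1485] [-0.2399  0.0879 -0.9668] [-0.186 -0.164 -0.038] [0.062, -0.044, -0.114]
4 [0.4417 0.2722 0.2675] [0.4611 0.2492 0.1461] [-0.2342  0.0092 -0.9721] [-0.248 -0.219 -0.051] [0.082, -0.058, -0.152]
5 [0.4382 0.2476 0.2639] [0.4624 0.2217 0.144 ] [-0.218  -0.0681 -0.9736] [-0.31  -0.273 -0.063] [0.103, -0.073, -0.189]
6 [0.4348 0.223  0.2604] [0.4641 0.195  0.1421] [-0.1917 -0.1425 -0.9711] [-0.372 -0.328 -0.076] [0.123, -0.087, -0.227]
7 [0.4314 0.1984 0.2568] [0.466  0.169  0.1404] [-0.1556 -0.2126 -0.9647] [-0.434 -0.383 -0.089] [0.144, -0.102, -0.265]
8 [0.428  0.1738 0.2533] [0.468  0.1438 0.1387] [-0.1107 -0.2768 -0.9545] [-0.496 -0.437 -0.101] [0.165, -0.116, -0.303]
9 [0.4245 0.1492 0.2497] [0.47   0.1195 0.1371] [-0.0578 -0.3339 -0.9408] [-0.558 -0.492 -0.114] [0.185, -0.131, -0.341]
10 [0.4211 0.1246 0.2462] [0.4719 0.096  0.1356] [ 0.002  -0.3827 -0.9239] [-0.62  -0.547 -0.127] [0.206, -0.145, -0.379]
11 [0.4177 0.1    0.2426] [0.4736 0.0732 0.1341] [ 0.0675 -0.4222 -0.904 ] [-0.682 -0.601 -0.139] [0.226, -0.16, -0.417]
12 [0.4142 0.0754 0.2391] [0.4749 0.0513 0.1325] [ 0.1374 -0.4515 -0.8816] [-0.744 -0.656 -0.152] [0.247, -0.174, -0.455]
13 [0.4108 0.0508 0.2355] [0.4758 0.03   0.1308] [ 0.2102 -0.4702 -0.8572] [-0.806 -0.711 -0.165] [0.267, -0.189, -0.493]
14 [0.4074 0.0262 0.232 ] [0.4762 0.0094 0.129 ] [ 0.2844 -0.4778 -0.8312] [-0.868 -0.765 -0.177] [0.288, -0.203, -0.531]
15 [0.404  0.0016 0.2284] [ 0.476  -0.0107  0.127 ] [ 0.3586 -0.4742 -0.8041] [-0.93 -0.82 -0.19] [0.308, -0.218, -0.568]
```

Path is clear: the bit starts inside the tray area at z=0.157, above the ledge.

Emit:
carry_out --commands '[[[-0.062, -0.055, -0.013], [0.021, -0.015, -0.038], 1], [[-0.124, -0.109, -0.025], [0.041, -0.029, -0.076], 1], [[-0.186, -0.164, -0.038], [0.062, -0.044, -0.114], 1], [[-0.248, -0.219, -0.051], [0.082, -0.058, -0.152], 1], [[-0.31, -0.273, -0.063], [0.103, -0.073, -0.189], 1], [[-0.372, -0.328, -0.076], [0.123, -0.087, -0.227], 1], [[-0.434, -0.383, -0.089], [0.144, -0.102, -0.265], 1], [[-0.496, -0.437, -0.101], [0.165, -0.116, -0.303], 1]]'

```text
t: 16.9
tcp_pos: [0.4254, 0.1707, 0.2484]
orientation: [0.076, -2.982, 0.429]
force: [0.4, 0.2, -1.0]
finger_gap: 0.0268
gripper_force: 98.6
```

```bash
python3 sc.py -78.2 60
```

```text
t 16.9 bit rel BY,XC,NC mm [142.5677 -38.4841  94.5975] axis err deg 19.15846417795787 bit ang 66.10237581549373 F [ 0.4  0.2 -1. ] Fn -1.0 q [ 0.25  0.3  -0.97  1.84  0.38  1.44  0.78] tq [ 0.36 -0.13  0.03]
[0.4045 0.0016 0.2287]
CMD [0.0781, -0.5175, 0.2306] [0.1434, -0.1044, -0.2617] rows>=6.6
```

Emit:
carry_out --commands '[[[0.01, -0.074, 0.033], [0.02, -0.015, -0.037], 1], [[0.022, -0.148, 0.066], [0.041, -0.03, -0.075], 1], [[0.033, -0.222, 0.099], [0.061, -0.045, -0.112], 1], [[0.045, -0.296, 0.132], [0.082, -0.06, -0.15], 1], [[0.056, -0.37, 0.165], [0.102, -0.075, -0.187], 1], [[0.067, -0.444, 0.198], [0.123, -0.09, -0.224], 1], [[0.078, -0.5175, 0.23], [0.1434, -0.1044, -0.2617], 1], [[0.078, -0.5175, 0.23], [0.1434, -0.1044, -0.2617], 1]]'

```text
t: 17.7
tcp_pos: [0.3974, -0.0037, 0.2262]
orientation: [-1.358, 2.567, -0.951]
force: [-1.1, -1.3, -1.8]
finger_gap: 0.0268
gripper_force: 98.4
```

```bash
python3 sc.py -78.2 15
```

```text
t 17.7 bit rel BY,XC,NC mm [-8.5868 -6.3846 60.9556] axis err deg 0.6705826449011466 bit ang 12.083468116108492 F [-1.1 -1.3 -1.8] Fn -1.1 q [ 0.44 -0.23 -0.94  2.35  0.57  0.93  1.7 ] tq [ 0.57  0.5  -0.03]
[ 0.4294 -0.0052  0.1919]
CMD [-0.0836, -0.0146, 0.1314] [0.0009, -0.0043, -0.0013] rows>=0.9
```

Emit:
carry_out --commands '[[[-0.03, -0.01, 0.045], [0, -0.002, 0], 1], [[-0.06, -0.0146, 0.09], [0.0009, -0.0043, -0.0013], 1], [[-0.0836, -0.0146, 0.1314], [0.0009, -0.0043, -0.0013], 1], [[-0.0836, -0.0146, 0.1314], [0.0009, -0.0043, -0.0013], 1], [[-0.0836, -0.0146, 0.1314], [0.0009, -0.0043, -0.0013], 1]]'

```text
t: 18.2
tcp_pos: [0.4356, 0.0021, 0.1951]
orientation: [-1.364, 2.546, -0.93]
force: [-0.2, 0.4, -1.3]
finger_gap: 0.0267
gripper_force: 98.6
```

```bash
python3 sc.py -78.2 5; python3 - <<'E'
from sc import *
import pickle
d={c:snap(c) for c in('wrist','scene','top')};pickle.dump(d,open('w6.pkl','wb'))
r,p,s=Rc();b=p+r.apply(BT)
for c in d: print(c,proj(d[c],[b,SLOT]),pt(c,'screwdriver')[:2],pt(c,'screw_slot')[:2])
save(d['wrist'],'w6.png',sc=1.5)
E
```

```text
t 18.2 bit rel BY,XC,NC mm [10.1746  5.4178 15.4731] axis err deg 0.5505865818154324 bit ang 11.91615740849764 F [-0.2  0.4 -1.3] Fn -0.9 q [ 0.48 -0.04 -1.01  2.32  0.78  0.91  1.52] tq [ 0.53  0.51 -0.01]
[ 0.435  -0.0067  0.1837]
CMD [0.0173, 0.0107, 0.0438] [0.0003, 0.0038, -0.0006] rows>=0.3
wrist [[254.253  251.8952]
 [259.914  236.6826]] [(array([254.6, 250.6]), 0.7), (array([468.1, 292.7]), 0.18)] [(array([258.3, 236.7]), 0.73)]
scene [[273.4118 192.3871]
 [269.1728 196.9513]] [(array([273.4, 194.4]), 0.82), (array([273.9, 200.7]), 0.56)] []
top [[235.2588 198.9711]
 [238.6865 199.6244]] [(array([238.4, 202.5]), 0.48)] []
```

View pics/w6.png

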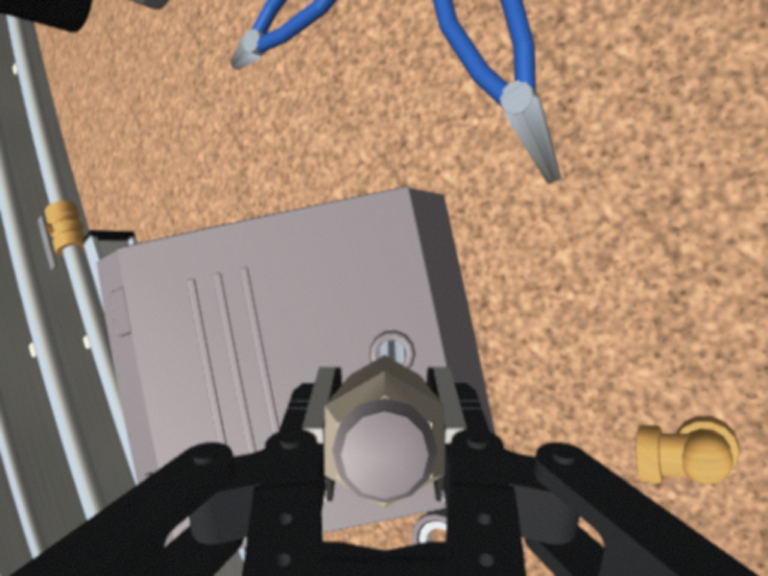

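The wrist view shows the screw just above the handle, at (391,352) in 1.5x pixels. Its slot is vertical in the image and so lined up with the bit, and it matches my slot estimate to within about 1 px. Next I'll centre with a settled reading.

```bash
python3 sc.py -78.2 8
```

```text
t 18.65 bit rel BY,XC,NC mm [10.2861  7.6335 16.2403] axis err deg 0.6263833402945348 bit ang 11.896127843629856 F [-0.3 -0.1 -1.2] Fn -0.8 q [ 0.48 -0.04 -1.01  2.32  0.78  0.91  1.52] tq [ 0.59  0.47 -0.08]
[ 0.4333 -0.0063  0.1861]
CMD [0.0216, 0.0163, 0.0374] [-0.0009, 0.004, -0.001] rows>=0.3
```

Emit:
carry_out --commands '[[[0.01, 0.008, 0.01], [0, 0.002, 0], 1], [[0.02, 0.015, 0.02], [0, 0.002, 0], 1], [[0.02, 0.015, 0.02], [0, 0.002, 0], 1], [[0.02, 0.015, 0.02], [0, 0.002, 0], 1], [[0.02, 0.015, 0.02], [0, 0.002, 0], 1]]'

```text
t: 19.15
tcp_pos: [0.4319, -0.0036, 0.1901]
orientation: [-1.361, 2.548, -0.938]
force: [-0.3, -0.5, -2.0]
finger_gap: 0.0268
gripper_force: 98.6
```

```bash
cat > st.py <<'E'
from sc import *
import sys
# average several readings (camera calls advance time 0.05 each)
ds=[];ps=[];rs=[]
for k in range(4):
    r,p,s=Rc();ps.append(p);rs.append(r);ds.append(snap('wrist'))
ps=np.array(ps);print('spread mm',ps.std(0)*1000)
p=ps.mean(0);r=Rn.concatenate(rs).mean();b=p+r.apply(BT);e=b-SLOT
u=r.apply([.3714,0,-.9285]);print('AVG bit rel BY,XC,NC mm',np.array([e@BY,e@XC,e@NC])*1000,'axis tilt BY,XC deg',np.degrees([u@BY,u@XC]))
rep()
P,R=pose(float(sys.argv[1]),float(sys.argv[2])/1000,[float(v)/1000 for v in sys.argv[3:5]] or (0,0));cmd(P,R,base=(p,r))
E
python3 st.py -78.2 3
```

```text
spread mm [0.0405 0.0534 0.041 ]
AVG bit rel BY,XC,NC mm [ 3.0183  1.2248 12.4607] axis tilt BY,XC deg [-0.3191 -0.2463]
t 19.35 bit rel BY,XC,NC mm [ 3.0531  1.2342 12.4737] axis err deg 0.0 bit ang 11.907042938678927 F [ 0.9  0.5 -1.7] Fn -1.8 q [ 0.49 -0.04 -1.01  2.33  0.8   0.91  1.5 ] tq [ 0.61  0.46 -0.02]
CMD [-0.004, 0.0007, 0.0321] [-0.0007, 0.002, -0.0009] rows>=0.2
```

Emit:
carry_out --commands '[[[-0.004, 0.001, 0.015], [-0.0007, 0.002, -0.0009], 1], [[-0.004, 0.001, 0.032], [-0.0007, 0.002, -0.0009], 1], [[-0.004, 0.001, 0.032], [-0.0007, 0.002, -0.0009], 1], [[-0.004, 0.001, 0.032], [-0.0007, 0.002, -0.0009], 1]]'

```text
t: 19.75
tcp_pos: [0.4356, -0.0072, 0.1814]
orientation: [-1.366, 2.554, -0.941]
force: [-0.4, 0.2, -1.4]
finger_gap: 0.0268
gripper_force: 98.5
```

```bash
sed -i 's/range(4)/range(2)/' st.py; python3 st.py -78.2 -4
```

```text
spread mm [0.0707 0.0637 0.1237]
AVG bit rel BY,XC,NC mm [-0.2654 -0.7148  2.7775] axis tilt BY,XC deg [0.0131 0.0659]
t 19.85 bit rel BY,XC,NC mm [-0.0786 -0.3657  2.9631] axis err deg 0.0 bit ang 11.804119404355617 F [-0.   0.4 -1.2] Fn -0.9 q [ 0.49  0.01 -1.01  2.33  0.84  0.92  1.46] tq [ 0.61  0.45 -0.  ]
CMD [-0.0095, -0.0017, 0.0205] [0.0003, -0.0001, 0.0001] rows>=0.1
```

Well centred. Push in.

Emit:
carry_out --commands '[[[-0.004, -0.001, 0.008], [0, 0, 0], 1], [[-0.007, -0.001, 0.014], [0, 0, 0], 1], [[-0.0095, -0.001, 0.0205], [0, 0, 0], 1], [[-0.0095, -0.001, 0.0205], [0, 0, 0], 1], [[-0.0095, -0.001, 0.0205], [0, 0, 0], 1]]'

```text
t: 20.35
tcp_pos: [0.4396, -0.0078, 0.176]
orientation: [-1.366, 2.554, -0.941]
force: [-0.8, 0.1, -2.4]
finger_gap: 0.0264
gripper_force: 98.7
```

```bash
python3 st.py -78.2 -6
```

```text
spread mm [0.0148 0.028  0.0131]
AVG bit rel BY,XC,NC mm [ 0.2271 -0.622  -3.9881] axis tilt BY,XC deg [-0.0173  0.0744]
t 20.45 bit rel BY,XC,NC mm [ 0.2419 -0.616  -3.939 ] axis err deg 0.0 bit ang 11.803850788578274 F [-1.6  1.4 -1.8] Fn -0.4 q [ 0.48  0.04 -1.    2.33  0.88  0.92  1.44] tq [ 0.9   0.93 -0.02]
CMD [-0.0022, -0.0016, 0.0063] [0.0004, 0.0, 0.0001] rows>=0.0
```

Emit:
carry_out --commands '[[[-0.002, 0, 0.005], [0, 0, 0], 1], [[-0.004, 0, 0.01], [0, 0, 0], 1], [[-0.006, 0, 0.015], [0, 0, 0], 1], [[-0.006, 0, 0.015], [0, 0, 0], 1]]'

```text
t: 20.85
tcp_pos: [0.441, -0.0077, 0.1745]
orientation: [-1.366, 2.555, -0.95]
force: [-21.5, 8.4, 22.0]
finger_gap: 0.0269
gripper_force: 102.7
```

```bash
python3 st.py -78.2 -6
```

```text
spread mm [0.0237 0.0081 0.002 ]
AVG bit rel BY,XC,NC mm [-0.1153 -0.2789 -6.0902] axis tilt BY,XC deg [ 0.3399 -0.0066]
t 20.95 bit rel BY,XC,NC mm [-0.134  -0.2653 -6.0693] axis err deg 0.0 bit ang 11.673563492407311 F [-21.9   7.6  22.3] Fn 31.5 q [ 0.48  0.05 -1.01  2.32  0.9   0.94  1.42] tq [-0.12  2.72 -1.28]
CMD [0.0018, -0.0013, 0.0005] [-0.0006, -0.0018, 0.0005] rows>=0.0
```

```bash
cat > rot.py <<'E'
from sc import *
def rows(base,ths,hs):
    b=pose(base[0],base[1]/1000,(base[2]/1000,base[3]/1000))
    out=[]
    for t,h in zip(ths,hs):
        P,R=pose(t,h/1000,(.0001,-.0003))
        out.append([(b[1].inv().apply(P-b[0])/.3).round(4).tolist(),((b[1].inv()*R).as_rotvec()/np.pi).round(4).tolist(),1])
    print(out)
E
python3 - <<'E'
from rot import *
th=-78.2+7.5*np.arange(1,9);h=-8.3-3.1*(th+78.2)/78.2
rows((-78.2,-8.85,.23,-.62),th,h);print(th[-1],h[-1])
th2=np.array([-12,-6,0,4,8,8,8]);h2=np.minimum(-8.3-3.1*(th2+78.2)/78.2,0);h2=np.maximum(h2,-11.4);rows((th[-1],h[-1],.1,-.3),th2,h2)
E
```

```text
[[[0.0003, 0.002, -0.0008], [-0.0155, -0.0, 0.0387], 1], [[-0.0006, 0.0051, -0.0001], [-0.0309, 0.0, 0.0774], 1], [[-0.0019, 0.008, 0.0005], [-0.0464, -0.0, 0.1161], 1], [[-0.0036, 0.0108, 0.0009], [-0.0619, -0.0, 0.1547], 1], [[-0.0056, 0.0134, 0.0011], [-0.0774, 0.0, 0.1934], 1], [[-0.0078, 0.0158, 0.0013], [-0.0928, 0.0, 0.2321], 1], [[-0.0104, 0.0178, 0.0013], [-0.1083, -0.0, 0.2708], 1], [[-0.0132, 0.0196, 0.0013], [-0.1238, -0.0, 0.3095], 1]]
-18.200000000000003 -10.67851662404092
[[[-0.0004, 0.0026, 0.0007], [-0.0128, 0.0, 0.032], 1], [[-0.0011, 0.005, 0.0013], [-0.0252, -0.0, 0.0629], 1], [[-0.002, 0.0075, 0.0018], [-0.0376, -0.0, 0.0939], 1], [[-0.0025, 0.009, 0.0016], [-0.0458, -0.0, 0.1145], 1], [[-0.0032, 0.0105, 0.0013], [-0.0541, -0.0, 0.1351], 1], [[-0.0032, 0.0105, 0.0013], [-0.0541, -0.0, 0.1351], 1], [[-0.0032, 0.0105, 0.0013], [-0.0541, -0.0, 0.1351], 1]]
```

Emit:
carry_out --commands '[[[0.0003, 0.002, -0.0008], [-0.0155, 0, 0.0387], 1], [[-0.0006, 0.0051, -0.0001], [-0.0309, 0, 0.0774], 1], [[-0.0019, 0.008, 0.0005], [-0.0464, 0, 0.1161], 1], [[-0.0036, 0.0108, 0.0009], [-0.0619, 0, 0.1547], 1], [[-0.0036, 0.0108, 0.0009], [-0.0619, 0, 0.1547], 1]]'

```text
t: 21.45
tcp_pos: [0.4392, -0.0056, 0.1724]
orientation: [-0.702, 2.839, -0.622]
force: [-20.4, 8.6, 24.7]
finger_gap: 0.0268
gripper_force: 102.5
```

```bash
python3 st.py -48.2 -9.5; python3 - <<'E'
from rot import *
th=-48.2+7*np.arange(1,9);h=np.maximum(-8.3-3.1*(th+78.2)/78.2,-11.4)
rows((-48.2,-9.49,.1,-.3),th,h);print(th,h)
E
```

```text
spread mm [0.0251 0.028  0.0191]
AVG bit rel BY,XC,NC mm [-0.1384 -0.3756 -6.4515] axis tilt BY,XC deg [0.3383 0.1503]
t 21.55 bit rel BY,XC,NC mm [-0.0376 -0.4029 -6.4371] axis err deg 0.0 bit ang 41.67469651622329 F [-19.7   7.3  24.6] Fn 32.1 q [ 0.56  0.02 -0.95  2.26  0.61  0.87  1.27] tq [ 0.32  3.16 -0.87]
CMD [-0.0026, -0.0014, 0.0101] [-0.0005, -0.002, -0.0004] rows>=0.1
[[[-0.0005, 0.0029, 0.0008], [-0.0144, -0.0, 0.0361], 1], [[-0.0013, 0.0058, 0.0015], [-0.0289, 0.0, 0.0722], 1], [[-0.0025, 0.0086, 0.002], [-0.0433, -0.0, 0.1083], 1], [[-0.004, 0.0112, 0.0024], [-0.0578, -0.0, 0.1444], 1], [[-0.0057, 0.0137, 0.0027], [-0.0722, 0.0, 0.1805], 1], [[-0.0078, 0.016, 0.0029], [-0.0867, 0.0, 0.2166], 1], [[-0.01, 0.018, 0.0029], [-0.1011, -0.0, 0.2528], 1], [[-0.0121, 0.0198, 0.002], [-0.1155, -0.0, 0.2889], 1]]
[-41.2 -34.2 -27.2 -20.2 -13.2  -6.2   0.8   7.8] [ -9.7668 -10.0442 -10.3217 -10.5992 -10.8767 -11.1542 -11.4    -11.4   ]
```

Emit:
carry_out --commands '[[[-0.0005, 0.0029, 0.0008], [-0.0144, 0, 0.0361], 1], [[-0.0013, 0.0058, 0.0015], [-0.0289, 0, 0.0722], 1], [[-0.0025, 0.0086, 0.002], [-0.0433, 0, 0.1083], 1], [[-0.004, 0.0112, 0.0024], [-0.0578, 0, 0.1444], 1], [[-0.0057, 0.0137, 0.0027], [-0.0722, 0, 0.1805], 1], [[-0.0078, 0.016, 0.0029], [-0.0867, 0, 0.2166], 1], [[-0.01, 0.018, 0.0029], [-0.1011, 0, 0.2528], 1], [[-0.0121, 0.0198, 0.002], [-0.1155, 0, 0.2889], 1]]'

```text
t: 22.35
tcp_pos: [0.4398, 0.0004, 0.1703]
orientation: [0.561, 2.858, 0.043]
force: [-27.9, 4.0, 39.3]
finger_gap: 0.0269
gripper_force: 104.3
```

```bash
python3 st.py 7.8 -9; python3 - <<'E'
from rot import *
d=snap('wrist');save(d,'w7.png',crop=(170,160,350,295),sc=4.4);print(proj(d,[SLOT]))
E
```

```text
spread mm [0.0422 0.1893 0.0422]
AVG bit rel BY,XC,NC mm [-0.7171 -0.7492 -7.594 ] axis tilt BY,XC deg [0.2881 0.4446]
t 22.45 bit rel BY,XC,NC mm [-0.7077 -0.6963 -7.5772] axis err deg 0.3147759773144843 bit ang -82.24974793909996 F [-26.7   7.1  39.4] Fn 48.1 q [ 0.72 -0.07 -0.8   2.27 -0.02  0.69  1.11] tq [0.73 3.84 0.11]
CMD [-0.0011, 0.0002, 0.0048] [-0.0015, -0.0022, -0.0013] rows>=0.1
[[256.7416 251.7761]]
```

View pics/w7.png

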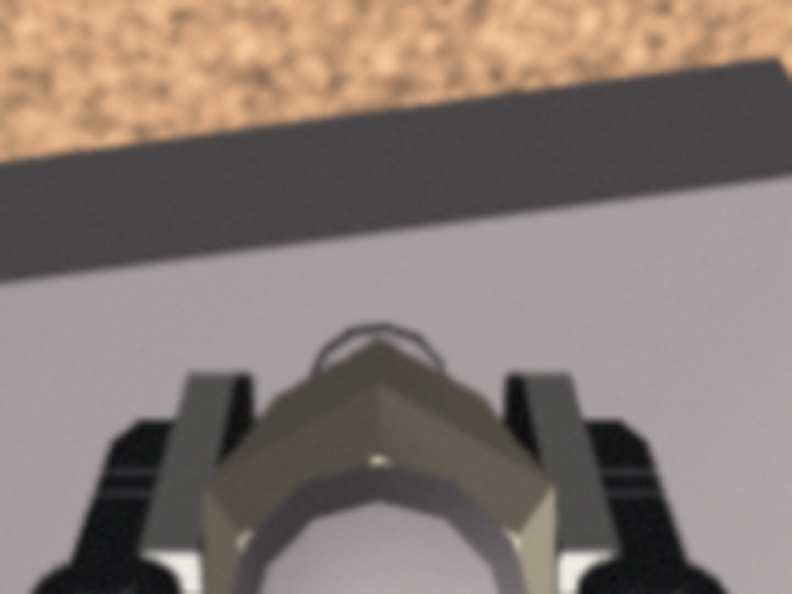

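The handle hides the slot. The bit reads about 98° at 48 N of push, so I'll overdrive slightly to feel for the stop.

Emit:
carry_out --commands '[[[-0.001, 0.001, 0], [-0.0062, 0, 0.0155], 1], [[-0.002, 0.002, 0], [-0.0124, 0, 0.031], 1], [[-0.002, 0.002, 0], [-0.0124, 0, 0.031], 1]]'

```text
t: 22.8
tcp_pos: [0.4401, 0.0007, 0.1703]
orientation: [0.688, 2.824, 0.114]
force: [-28.9, 4.9, 42.2]
finger_gap: 0.0265
gripper_force: 104.5
```

```bash
python3 st.py 14 -9
```

```text
spread mm [0.0074 0.0107 0.0043]
AVG bit rel BY,XC,NC mm [-0.6526 -0.8478 -7.6845] axis tilt BY,XC deg [0.2363 0.5115]
t 22.9 bit rel BY,XC,NC mm [-0.6105 -0.8811 -7.6877] axis err deg 0.3943520342321236 bit ang -76.49866948636983 F [-28.8   4.   42.1] Fn 51.0 q [ 0.73 -0.08 -0.78  2.28 -0.09  0.67  1.1 ] tq [0.52 4.04 0.19]
CMD [-0.0008, 0.0005, 0.0046] [-0.0027, -0.0024, 0.0016] rows>=0.1
```

Emit:
carry_out --commands '[[[0.001, -0.001, 0], [0.0083, 0, -0.0207], 1], [[0.002, -0.003, 0], [0.0165, 0, -0.0413], 1], [[0.012, -0.003, -0.03], [0.0165, 0, -0.0413], 1], [[0.04, -0.003, -0.1], [0.0165, 0, -0.0413], 1], [[0.062, -0.003, -0.155], [0.0165, 0, -0.0413], 1], [[0, -0.003, -0.155], [0.0165, 0, -0.0413], 1], [[-0.05, -0.003, -0.155], [0.0165, 0, -0.0413], 1], [[-0.05, -0.003, -0.155], [0.0165, 0, -0.0413], 1]]'

```text
t: 23.7
tcp_pos: [0.4454, -0.01, 0.2172]
orientation: [0.515, 2.858, 0.024]
force: [-0.5, 0.7, -1.5]
finger_gap: 0.027
gripper_force: 99.0
```

```bash
cat > v.py <<'E'
from rot import *
import pickle
d=snap('wrist');rep();c=proj(d,[SLOT])[0];print(c,pt('wrist','screw_slot')[:2]);pickle.dump(d,open('w8.pkl','wb'))
im=cv2.cvtColor(d['color'],cv2.COLOR_RGB2GRAY)
x,y=(c-11).astype(int);print(im[y:y+22,x:x+22])
E
python3 v.py
```

```text
t 23.75 bit rel BY,XC,NC mm [-8.0431 31.9138 26.2677] axis err deg 0.0 bit ang -84.17433259165807 F [-0.5  0.1 -1.8] Fn -1.2 q [ 0.73 -0.15 -0.76  2.21 -0.09  0.8   1.23] tq [0.04 0.38 0.02]
[261.0213 209.789 ] [(array([258.9, 209.4]), 0.44)]
[[105 110 127 144 157 170 175 174 175 173 170 171 171 171 166 163 157 148
  135 118 116 133]
 [113 133 150 164 172 176 173 167 165 160 157 159 167 167 164 164 163 161
  151 136 118 120]
 [128 152 167 174 176 173 163 157 157 154 147 152 167 169 163 160 160 162
  159 150 134 120]
 [143 163 174 173 172 172 161 155 157 155 148 149 169 177 173 168 161 159
  162 159 148 134]
 [153 169 175 170 174 177 163 156 155 156 151 146 168 180 182 178 166 157
  155 159 156 147]
 [161 169 172 175 181 181 167 155 156 157 153 144 163 179 183 183 175 156
  149 154 157 154]
 [165 167 170 177 182 183 171 156 154 156 153 147 158 176 183 186 179 151
  144 150 157 157]
 [166 163 169 180 184 185 177 159 153 155 154 148 154 174 182 186 179 150
  139 144 155 158]
 [161 158 164 178 183 185 181 163 154 158 156 151 148 171 181 185 179 154
  137 139 153 159]
 [157 150 155 174 18
[... 489 characters left out ...]
7 157 150 147 167 180 182 172
  153 145 156 169]
 [152 149 142 157 175 183 186 183 167 156 156 158 152 145 162 177 174 161
  146 148 163 171]
 [154 151 146 152 167 176 182 182 170 156 155 156 153 146 158 168 160 148
  146 159 170 172]
 [153 155 151 148 153 161 172 179 174 158 155 156 154 149 152 154 147 145
  158 172 175 164]
 [147 156 154 151 145 147 157 168 171 157 153 155 152 148 146 146 145 157
  172 180 169 151]
 [135 149 157 157 151 149 148 152 155 149 147 148 146 146 148 151 158 173
  181 175 155 143]
 [128 134 148 158 159 159 153 151 151 148 148 148 150 155 160 168 176 181
  176 160 147 147]
 [136 129 134 147 159 163 162 164 163 161 160 161 166 172 176 180 179 175
  161 148 147 153]]
```

```bash
python3 - <<'E'
from rot import *
import pickle
d=pickle.load(open('w8.pkl','rb'));c=proj(d,[SLOT])[0];o=(c-11).astype(int)
X=[]
for q in((8.9,3),(10,9),(11.2,15)):
    a,v=ray(d,o+q);X.append(a+v*((SLOT-.003*NC-a)@NC)/(v@NC))
e=X[2]-X[0];print('angle',np.degrees(np.arctan2(e@XC,e@BY))%180,[((x-SLOT)@BY*1000,(x-SLOT)@XC*1000) for x in X])
E
```

```text
angle 85.03678071534563 [(np.float64(-1.0847349107974102), np.float64(-8.494590259453224)), (np.float64(-0.6337817136948479), np.float64(-2.7668851696137353)), (np.float64(-0.09003967286680892), np.float64(2.959510897284435))]
```

```bash
python3 - <<'E'
from rot import *
import pickle
d=pickle.load(open('w8.pkl','rb'));im=cv2.GaussianBlur(cv2.cvtColor(d['color'],cv2.COLOR_RGB2GRAY),(3,3),0).astype(float)
from scipy.ndimage import map_coordinates as mc
pts=[]
for l in np.linspace(-.08,.08,33):
    s=np.arange(-.01,.01,.0004);px=proj(d,[cov(.19+t,l,0) for t in s])
    g=mc(im,[px[:,1],px[:,0]],order=1);k=np.argmax(np.abs(np.gradient(g)));pts.append((l,-s[k]))
pts=np.array(pts);ok=np.abs(pts[:,1]-np.median(pts[:,1]))<.002;f=np.polyfit(pts[ok,0],pts[ok,1],1);print('edge rot deg',np.degrees(f[0]),'offset mm',f[1]*1000,ok.sum())
# slot: centroid of the dark band per transverse profile
Q=[]
for t in np.arange(-.006,.0061,.001):
    s=np.arange(-.0045,.0046,.0002);P=[SLOT-.003*NC+t*XC-.0005*BY+u*BY for u in s];px=proj(d,P)
    g=mc(im,[px[:,1],px[:,0]],order=1);gr=np.gradient(g);a=s[np.argmin(gr)];b=s[np.argmax(gr)];Q.append((t*1000,(a+b)/2*1000,(b-a)*1000))
Q=np.array(Q);print(Q.round(1));m=np.abs(np.abs(Q[:,2])-np.median(np.abs(Q[:,2])))<.8
f2=np.polyfit(Q[m,0],Q[m,1],1);print('slot angle',90-np.degrees(np.arctan(f2[0])))
E
```

```text
edge rot deg 0.10111019914073337 offset mm -0.8484848484848295 33
[[-6.  -0.3  6. ]
 [-5.  -0.5  5.6]
 [-4.  -0.3  5.6]
 [-3.  -0.5  6. ]
 [-2.  -0.2  6.2]
 [-1.   0.2  5.4]
 [ 0.   0.1  6. ]
 [ 1.  -0.2  5.8]
 [ 2.  -0.2  5.4]
 [ 3.  -0.   5.8]
 [ 4.   0.6  6.2]
 [ 5.  -3.3 -2.4]
 [ 6.  -3.2 -1.8]]
slot angle 85.99582705929062
```

```bash
python3 sc.py 2 12 -0.5 -0.5; python3 - <<'E'
from h import *
E
```

```text
t 23.8 bit rel BY,XC,NC mm [-7.8851 30.4907 26.2884] axis err deg 0.0 bit ang -84.20979183755412 F [ 0.1  0.4 -1.8] Fn -1.5 q [ 0.73 -0.15 -0.76  2.22 -0.09  0.8   1.23] tq [0.04 0.36 0.02]
[0.428  0.0022 0.1859]
CMD [0.0804, 0.0121, 0.0837] [0.0076, -0.0005, -0.0197] rows>=0.7
```

Emit:
carry_out --commands '[[[0.05, 0.006, 0.02], [0.0076, 0, -0.0197], 1], [[0.0804, 0.012, 0.05], [0.0076, 0, -0.0197], 1], [[0.0804, 0.012, 0.083], [0.0076, 0, -0.0197], 1], [[0.0804, 0.012, 0.083], [0.0076, 0, -0.0197], 1], [[0.0804, 0.012, 0.083], [0.0076, 0, -0.0197], 1], [[0.0804, 0.012, 0.083], [0.0076, 0, -0.0197], 1]]'

```text
t: 24.4
tcp_pos: [0.4289, 0.0022, 0.1865]
orientation: [0.43, 2.879, -0.019]
force: [-0.1, -0.4, -0.8]
finger_gap: 0.0265
gripper_force: 98.8
```

```bash
python3 st.py 2 3 -0.3 -0.5
```

```text
spread mm [0.0592 0.0095 0.0817]
AVG bit rel BY,XC,NC mm [-0.1214  0.8153 12.0466] axis tilt BY,XC deg [-0.0427 -0.031 ]
t 24.5 bit rel BY,XC,NC mm [-0.1959  0.9767 12.1263] axis err deg 0.0 bit ang -87.96215347446565 F [-0.3 -0.6 -0.9] Fn -0.7 q [ 0.71 -0.13 -0.81  2.27 -0.04  0.74  1.19] tq [0.04 0.28 0.01]
CMD [-0.0073, -0.0005, 0.0295] [0.0003, 0.0002, -0.0001] rows>=0.2
```

Emit:
carry_out --commands '[[[-0.0073, -0.0005, 0.0295], [0, 0, 0], 1], [[-0.0073, -0.0005, 0.0295], [0, 0, 0], 1], [[-0.012, -0.0005, 0.041], [0, 0, 0], 1], [[-0.016, -0.0005, 0.051], [0, 0, 0], 1], [[-0.019, -0.0005, 0.059], [0, 0, 0], 1], [[-0.022, -0.0005, 0.066], [0, 0, 0], 1], [[-0.022, -0.0005, 0.066], [0, 0, 0], 1]]'

```text
t: 25.2
tcp_pos: [0.4384, -0.0001, 0.1704]
orientation: [0.43, 2.883, -0.023]
force: [-16.2, 1.3, 24.2]
finger_gap: 0.0268
gripper_force: 102.5
```

```bash
python3 st.py 2 -9
```

```text
spread mm [0.0308 0.009  0.0031]
AVG bit rel BY,XC,NC mm [-0.2335 -1.1105 -6.8282] axis tilt BY,XC deg [0.1108 0.2146]
t 25.3 bit rel BY,XC,NC mm [-0.1937 -1.0838 -6.7919] axis err deg 0.0 bit ang -88.09260713008581 F [-15.    2.7  23.6] Fn 28.1 q [ 0.72 -0.06 -0.84  2.26  0.04  0.71  1.13] tq [ 0.03  2.25 -0.16]
CMD [-0.0047, 0.0001, 0.006] [-0.0008, -0.0012, 0.0002] rows>=0.0
```

```bash
python3 - <<'E'
from rot import *
rows((2,-9.3,.1,-.3),[8,14,20,26,26],[-9.5,-9.8,-10,-10,-10])
E
```

```text
[[[-0.0004, 0.0025, 0.0006], [-0.0124, -0.0, 0.0309], 1], [[-0.0011, 0.005, 0.0014], [-0.0248, -0.0, 0.0619], 1], [[-0.002, 0.0074, 0.0017], [-0.0371, -0.0, 0.0928], 1], [[-0.0028, 0.0097, 0.0014], [-0.0495, -0.0, 0.1238], 1], [[-0.0028, 0.0097, 0.0014], [-0.0495, -0.0, 0.1238], 1]]
```

Emit:
carry_out --commands '[[[-0.0004, 0.0025, 0.0006], [-0.0124, 0, 0.0309], 1], [[-0.0011, 0.005, 0.0014], [-0.0248, 0, 0.0619], 1], [[-0.0011, 0.005, 0.0014], [-0.0248, 0, 0.0619], 1]]'

```text
t: 25.6
tcp_pos: [0.4386, 0.0009, 0.1702]
orientation: [0.696, 2.817, 0.123]
force: [-20.1, 3.1, 28.1]
finger_gap: 0.027
gripper_force: 103.0
```

```bash
python3 -c "
from sc import *
rep();s=Rc()[2];r,p,_=Rc();F=np.array(s['force']);T=np.array(s['wrist_torque']);print('T.n at ref',T@NC,'about bit axis if ref=TCP',(T+np.cross(p-SLOT,F))@NC)"
```

```text
t 25.6 bit rel BY,XC,NC mm [-0.6754 -1.5802 -6.9456] axis err deg 0.0 bit ang -75.93272494446938 F [-20.1   3.1  28.1] Fn 34.7 q [ 0.75 -0.08 -0.79  2.28 -0.12  0.67  1.11] tq [0.29 2.79 0.08]
T.n at ref 0.3265658329131351 about bit axis if ref=TCP 0.3453680731349161
```

Emit:
carry_out --commands '[[[-0.001, 0.0025, 0.0003], [-0.0124, 0, 0.0309], 1], [[-0.0018, 0.005, 0], [-0.0248, 0, 0.0619], 1], [[-0.0018, 0.005, 0], [-0.0248, 0, 0.0619], 1], [[-0.0018, 0.005, 0], [-0.0248, 0, 0.0619], 1]]'

```text
t: 26.0
tcp_pos: [0.4394, 0.0022, 0.1703]
orientation: [0.944, 2.725, 0.263]
force: [-22.7, 1.9, 32.0]
finger_gap: 0.0269
gripper_force: 103.5
```

```bash
python3 -c "
from sc import *
rep();s=Rc()[2];r,p,_=Rc();F=np.array(s['force']);T=np.array(s['wrist_torque']);print('T.n at ref',T@NC,'about bit axis if ref=TCP',(T+np.cross(p-SLOT,F))@NC)"
```

```text
t 26.0 bit rel BY,XC,NC mm [-0.4558 -1.7887 -7.0774] axis err deg 0.0 bit ang -64.15286454242886 F [-22.7   1.9  32. ] Fn 39.1 q [ 0.76 -0.1  -0.75  2.31 -0.28  0.63  1.1 ] tq [0.04 2.98 0.3 ]
T.n at ref 0.6729256447805065 about bit axis if ref=TCP 0.7038512002742254
```

Torque climbs steadily to 0.7 N m, well above the 0.1 N m friction, so the screw is at its stop. Next I'll unwind, withdraw and check the slot.

Emit:
carry_out --commands '[[[0.001, -0.003, 0], [0.0165, 0, -0.0413], 1], [[0.002, -0.006, 0], [0.033, 0, -0.0825], 1], [[0.014, -0.006, -0.03], [0.033, 0, -0.0825], 1], [[0.04, -0.006, -0.1], [0.033, 0, -0.0825], 1], [[0.064, -0.006, -0.16], [0.033, 0, -0.0825], 1], [[0, -0.006, -0.16], [0.033, 0, -0.0825], 1], [[-0.05, -0.006, -0.16], [0.033, 0, -0.0825], 1], [[-0.05, -0.006, -0.16], [0.033, 0, -0.0825], 1]]'

```text
t: 26.8
tcp_pos: [0.439, -0.0144, 0.2175]
orientation: [0.607, 2.835, 0.078]
force: [1.0, 0.1, -1.5]
finger_gap: 0.0268
gripper_force: 99.6
```

```bash
python3 - <<'E'
from rot import *
import pickle
from scipy.ndimage import map_coordinates as mc
for w in (0,1):
    d=snap('wrist');im=cv2.GaussianBlur(cv2.cvtColor(d['color'],cv2.COLOR_RGB2GRAY),(3,3),0).astype(float)
    Q=[]
    for t in np.arange(-.006,.0041,.0005):
        s=np.arange(-.0045,.0046,.0002);px=proj(d,[SLOT-.003*NC+t*XC-.0005*BY+u*BY for u in s])
        g=mc(im,[px[:,1],px[:,0]],order=1);gr=np.gradient(g);a=s[np.argmin(gr)];b=s[np.argmax(gr)];Q.append((t*1000,(a+b)/2*1000,(b-a)*1000))
    Q=np.array(Q);m=np.abs(Q[:,2]-np.median(Q[:,2]))<.8;f2=np.polyfit(Q[m,0],Q[m,1],1);print(m.sum(),np.median(Q[:,2]),'slot angle',90-np.degrees(np.arctan(f2[0])))
rep();save(d,'w9.png',crop=(160,120,360,270),sc=4)
E
```

```text
21 5.79999999999999 slot angle 89.22618197844704
21 5.79999999999999 slot angle 90.55061781295765
t 26.9 bit rel BY,XC,NC mm [-13.8291  26.7569  29.4863] axis err deg 0.0 bit ang -79.96210613626204 F [ 0.3  0.5 -1.9] Fn -1.6 q [ 0.75 -0.17 -0.74  2.23 -0.17  0.8   1.25] tq [0.   0.35 0.05]
```

View pics/w9.png

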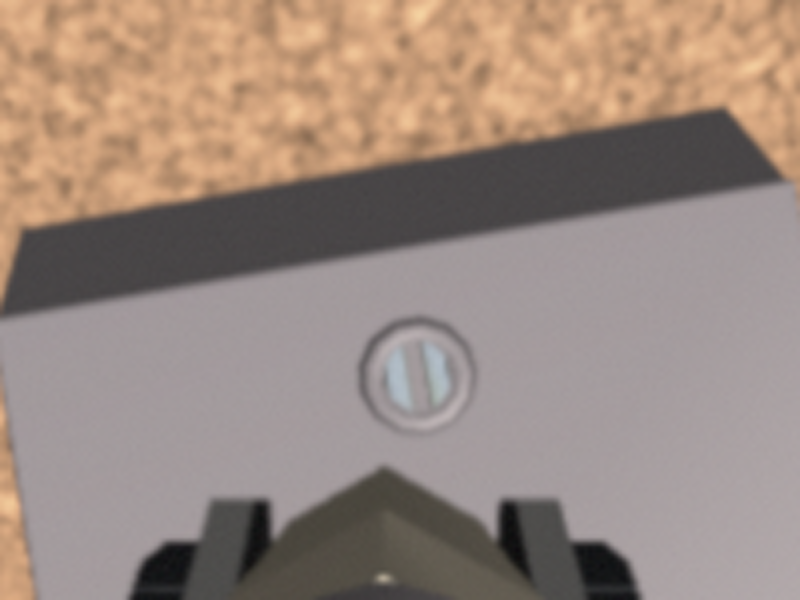

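The slot now runs straight up the slope, at 90° to the cover's front edge and centred at crop (418,375). The screw is home. Next I'll take the driver back to its hole.

```bash
cat > back.py <<'E'
from sc import *
import sys
def hang(z,az=50,xy=(.4545,.361)):
    b=np.array([np.cos(np.radians(az)),np.sin(np.radians(az)),0])
    _,R=toolpose(AA,0,SLOT,n=Z,b=b);return np.array([*xy,z])-R.apply(BT),R
if __name__=='__main__':
    r,p,s=Rc();P,R=hang(float(sys.argv[1]));print(p,P,'bit',p+r.apply(BT),s['qpos'].round(2));cmd(P,R)
    sh=r.inv().apply(P-p)/.3;rv=(r.inv()*R).as_rotvec()/np.pi;N=float(sys.argv[2]) if len(sys.argv)>2 else 12
    up=r.inv().apply([0,0,1])/.3
    for k in range(1,int(N)+1):
        f=k/N;lift=.04*np.sin(np.pi*f);a=sh*f+up*lift;Rk=r*Rn.from_rotvec(rv*np.pi*f);bb=p+r.apply(a*.3)+Rk.apply(BT)
        print([a.round(3).tolist(),(rv*f).round(3).tolist(),1],bb.round(3))
E
python3 back.py .15 12
```

```text
[ 0.4368 -0.0131  0.216 ] [0.449  0.3656 0.2748] bit [ 0.511  -0.0345  0.1177] [ 0.75 -0.17 -0.74  2.23 -0.17  0.8   1.25]
CMD [0.4365, 1.1882, -0.1771] [0.0248, 0.1855, 0.0955] rows>=7.7
[[0.029, 0.102, -0.048], [0.002, 0.015, 0.008], 1] [ 0.507 -0.002  0.129]
[[0.058, 0.205, -0.094], [0.004, 0.031, 0.016], 1] [0.503 0.03  0.14 ]
[[0.089, 0.307, -0.136], [0.006, 0.046, 0.024], 1] [0.498 0.062 0.15 ]
[[0.12, 0.408, -0.171], [0.008, 0.062, 0.032], 1] [0.494 0.095 0.158]
[[0.154, 0.508, -0.199], [0.01, 0.077, 0.04], 1] [0.489 0.127 0.165]
[[0.189, 0.608, -0.218], [0.012, 0.093, 0.048], 1] [0.484 0.16  0.168]
[[0.226, 0.706, -0.228], [0.014, 0.108, 0.056], 1] [0.479 0.193 0.17 ]
[[0.266, 0.804, -0.23], [0.017, 0.124, 0.064], 1] [0.474 0.227 0.169]
[[0.307, 0.901, -0.224], [0.019, 0.139, 0.072], 1] [0.469 0.26  0.166]
[[0.349, 0.997, -0.212], [0.021, 0.155, 0.08], 1] [0.464 0.294 0.162]
[[0.393, 1.093, -0.196], [0.023, 0.17, 0.088], 1] [0.459 0.327 0.156]
[[0.437, 1.188, -0.177], [0.025, 0.185, 0.096], 1] [0.454 0.361 0.15 ]
```

Emit:
carry_out --commands '[[[0.029, 0.102, -0.048], [0.002, 0.015, 0.008], 1], [[0.058, 0.205, -0.094], [0.004, 0.031, 0.016], 1], [[0.089, 0.307, -0.136], [0.006, 0.046, 0.024], 1], [[0.12, 0.408, -0.171], [0.008, 0.062, 0.032], 1], [[0.154, 0.508, -0.199], [0.01, 0.077, 0.04], 1], [[0.189, 0.608, -0.218], [0.012, 0.093, 0.048], 1], [[0.226, 0.706, -0.228], [0.014, 0.108, 0.056], 1], [[0.266, 0.804, -0.23], [0.017, 0.124, 0.064], 1]]'

```text
t: 27.7
tcp_pos: [0.4447, 0.2407, 0.2901]
orientation: [-0.888, -2.841, -0.154]
force: [0.5, -0.7, -1.4]
finger_gap: 0.0267
gripper_force: 99.4
```

```bash
python3 back.py .15 6
```

```text
[0.4447 0.2407 0.2901] [0.449  0.3656 0.2748] bit [0.4738 0.2277 0.1692] [ 0.49  0.22 -1.06  1.8   0.01  1.25  0.4 ]
CMD [0.2105, 0.3465, 0.109] [0.0076, 0.0616, 0.0312] rows>=2.5
[[0.047, 0.061, -0.047], [0.001, 0.01, 0.005], 1] [0.471 0.25  0.186]
[[0.091, 0.121, -0.077], [0.003, 0.021, 0.01], 1] [0.467 0.272 0.197]
[[0.13, 0.18, -0.076], [0.004, 0.031, 0.016], 1] [0.464 0.294 0.199]
[[0.162, 0.237, -0.041], [0.005, 0.041, 0.021], 1] [0.461 0.316 0.19 ]
[[0.188, 0.292, 0.025], [0.006, 0.051, 0.026], 1] [0.458 0.339 0.173]
[[0.211, 0.347, 0.109], [0.008, 0.062, 0.031], 1] [0.454 0.361 0.15 ]
```

Emit:
carry_out --commands '[[[0.047, 0.061, 0.01], [0.001, 0.01, 0.005], 1], [[0.091, 0.121, 0.03], [0.003, 0.021, 0.01], 1], [[0.13, 0.18, 0.05], [0.004, 0.031, 0.016], 1], [[0.162, 0.237, 0.07], [0.005, 0.041, 0.021], 1], [[0.188, 0.292, 0.09], [0.006, 0.051, 0.026], 1], [[0.211, 0.347, 0.109], [0.008, 0.062, 0.031], 1], [[0.211, 0.347, 0.109], [0.008, 0.062, 0.031], 1], [[0.211, 0.347, 0.109], [0.008, 0.062, 0.031], 1]]'

```text
t: 28.5
tcp_pos: [0.4486, 0.3642, 0.274]
orientation: [-0.946, -2.611, -0.18]
force: [-0.7, 0.2, -1.4]
finger_gap: 0.0264
gripper_force: 99.6
```

```bash
cat > bk2.py <<'E'
from back import *
d={c:snap(c) for c in('top','scene','wrist')}
r,p,s=Rc();b=p+r.apply(BT);u=r.apply([.3714,0,-.9285]);print(s['t'],'bit',b,'u',u,s['force'])
for c in('top','scene'):
    print(c,'bit',proj(d[c],[b])[0],pt(c,'screwdriver')[:3],'shoulder',proj(d[c],[b+.08*u])[0],pt(c,'driver_shoulder')[:3])
print('holes wrist',[(q,sc,onz(d['wrist'],q,.105)) for q,sc in pt('wrist','ledge_hole0')])
print('holes top',[(q,sc,onz(d['top'],q,.105)) for q,sc in pt('top','ledge_hole0')])
for z in(.105,.03):
    P,R=hang(z);cmd(P,R)
E
python3 bk2.py
```

```text
28.65 bit [0.4549 0.359  0.15  ] u [-0.0009  0.0011  1.    ] [ 0.6057 -0.1062 -1.5246]
top bit [121.5847 220.3225] [(array([122.5, 223.4]), 0.5)] shoulder [114.2127 216.3609] [(array([113.8, 216.6]), 0.5)]
scene bit [418.3733 183.2573] [(array([418.8, 183.9]), 0.57)] shoulder [427.9174 156.9236] [(array([428.4, 157.8]), 0.83), (array([272.9, 198.2]), 0.68)]
holes wrist [(array([256.7, 243.4]), 0.6, array([0.4539, 0.3612, 0.105 ]))]
holes top [(array([124.3, 219.5]), 0.84, array([0.4648, 0.3625, 0.105 ])), (array([128.2, 186.6]), 0.84, array([0.5758, 0.3476, 0.105 ])), (array([125.1, 208.4]), 0.71, array([0.502 , 0.3592, 0.105 ])), (array([362.8, 222.6]), 0.22, array([ 0.3974, -0.4231,  0.105 ]))]
CMD [-0.0512, 0.0025, 0.1416] [-0.0, 0.0002, 0.0004] rows>=0.9
CMD [-0.1439, 0.0024, 0.3738] [-0.0, 0.0002, 0.0004] rows>=2.4
```

Emit:
carry_out --commands '[[[0.001, 0.0025, 0.0], [0, 0, 0], 1], [[-0.025, 0.0025, 0.07], [0, 0, 0], 1], [[-0.045, 0.0025, 0.125], [0, 0, 0], 1], [[-0.06, 0.0025, 0.165], [0, 0, 0], 1], [[-0.075, 0.0025, 0.205], [0, 0, 0], 1], [[-0.09, 0.0025, 0.24], [0, 0, 0], 1], [[-0.09, 0.0025, 0.24], [0, 0, 0], 1]]'

```text
t: 29.65
tcp_pos: [0.448, 0.3651, 0.196]
orientation: [-0.948, -2.61, -0.179]
force: [0.7, -0.8, -1.2]
finger_gap: 0.0269
gripper_force: 99.6
```

```bash
python3 back.py .029 1
```

```text
[0.448  0.3651 0.196 ] [0.449  0.3656 0.1538] bit [0.4532 0.3603 0.0712] [ 0.18  0.57 -0.97  1.71  0.09  1.16  0.11]
CMD [-0.0537, 0.0038, 0.13] [-0.0011, -0.0003, 0.0001] rows>=0.8
[[-0.054, 0.004, 0.13], [-0.001, -0.0, 0.0], 1] [0.454 0.361 0.029]
```

In the hole with no contact. Lower the rest and release.

Emit:
carry_out --commands '[[[-0.015, 0.002, 0.035], [0, 0, 0], 1], [[-0.03, 0.003, 0.075], [0, 0, 0], 1], [[-0.045, 0.003, 0.11], [0, 0, 0], 1], [[-0.053, 0.003, 0.13], [0, 0, 0], 1], [[-0.053, 0.003, 0.13], [0, 0, 0], 1], [[-0.053, 0.003, 0.13], [0, 0, 0], 1]]'

```text
t: 30.25
tcp_pos: [0.4494, 0.3667, 0.1557]
orientation: [-0.948, -2.611, -0.183]
force: [0.9, -0.2, -0.6]
finger_gap: 0.0264
gripper_force: 99.6
```

```bash
python3 back.py .026 1; python3 -c "
from h import *
print(Rc()[2]['force'])"
```

```text
[0.4494 0.3667 0.1557] [0.449  0.3656 0.1508] bit [0.4549 0.3622 0.0309] [ 0.16  0.61 -0.94  1.73  0.12  1.09  0.11]
CMD [-0.0073, -0.0038, 0.0147] [-0.0002, -0.0001, 0.0005] rows>=0.1
[[-0.007, -0.004, 0.015], [-0.0, -0.0, 0.001], 1] [0.454 0.361 0.026]
[ 0.89271847 -0.21988425 -0.57833153]
```

Emit:
carry_out --commands '[[[-0.006, -0.002, 0.013], [0, 0, 0], 1], [[-0.006, -0.002, 0.013], [0, 0, 0], 1], [[-0.006, -0.002, 0.013], [0, 0, 0], -0.2], [[-0.006, -0.002, 0.013], [0, 0, 0], -0.2], [[-0.006, -0.002, 0.013], [0, 0, 0], -0.2], [[-0.006, -0.002, 0.013], [0, 0, 0], -0.2]]'

```text
t: 30.85
tcp_pos: [0.4494, 0.3662, 0.1517]
orientation: [-0.948, -2.612, -0.183]
force: [0.1, 0.1, 0.6]
finger_gap: 0.0514
gripper_force: 0.0
```

Emit:
carry_out --commands '[[[0.015, 0, -0.037], [0, 0, 0], -0.2], [[0.05, 0, -0.12], [0, 0, 0], -0.2], [[0.09, 0, -0.22], [0, 0, 0], -0.2], [[0.13, 0, -0.32], [0, 0, 0], -0.2], [[0.19, 0, -0.47], [0, 0, 0], -0.2], [[0.25, 0, -0.6], [0, 0, 0], -0.2], [[0.25, 0, -0.6], [0, 0, 0], -0.2], [[0.25, 0, -0.6], [0, 0, 0], -0.2]]'

```text
t: 31.65
tcp_pos: [0.4474, 0.3687, 0.3488]
orientation: [-0.947, -2.615, -0.187]
force: [0.1, -0.5, -1.0]
finger_gap: 0.0512
gripper_force: 0.0
```

```bash
python3 - <<'E'
from h import *
np.set_printoptions(precision=4,suppress=True)
d={c:snap(c) for c in('top','scene','wrist')};r,p,s=Rc();print(s['t'],p,s['force'])
g=[];k=[]
for c in d:
    q=pt(c,'driver_shoulder')[:2];w=pt(c,'nut_driver')[:2];print(c,q,'pred',proj(d[c],[[.4545,.361,.105]])[0],w)
    b=pt(c,'screwdriver',boxes_of)[:2];print('   body',b,'pred mid',proj(d[c],[[.4545,.361,.155]])[0])
E
```

```text
31.8 [0.4467 0.3669 0.3451] [ 0.6772  0.3662 -1.1718]
top [(array([124.2, 221.7]), 0.69), (array([327.3, 186.4]), 0.41)] pred [124.7907 222.5503] []
   body [(array([122.5, 221.2]), 0.5)] pred mid [120.5334 220.2587]
scene [(array([413.9, 200. ]), 0.8)] pred [414.2256 196.9116] []
   body [(array([421.9, 182.9]), 0.62)] pred mid [419.7366 181.7216]
wrist [(array([260.1, 239.8]), 0.86), (array([281.5, 269.3]), 0.58)] pred [255.9718 242.762 ] [(array([307., 304.]), 0.47)]
   body [(array([254.2, 247.5]), 0.8)] pred mid [255.9542 246.3028]
```

```bash
python3 -c "
from cell import env
print(env.sign_off())"
```

```text
the job is handed in; nothing more can be done
None
```

I've handed the job in, but it returned no verdict: the cover is shut, the screw is driven home (slot measured at 90°, at its stop), and the screwdriver is back in its original hole, all by my own measurements.

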